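Load the condiment caddy and hold its bin lid open at 45 degrees

TASK

Stand the gold-capped spice jar in the caddy's left well (as seen from the wells' end, looking towards the bin) and the black-capped spice jar in its right well, each seated on the well's floor and let go. Then raise the lid of the caddy's bin by its bar handle to 45 degrees and keep holding it there, so that I can fill the bin with both hands: the lid falls shut by itself, so finish while still holding it, without letting go. Leave everything else where it stands.

Things in the scene. Friction and masses are not known exactly. Their poses are not given: they have to be found in the camera images.
- caddy: condiment caddy, 222 x 134 mm, fixed between a white plastic tub (rim 135 mm high) and the wall. Origin: on its underside, between wells and bin. x runs along it from the wells' end (front, nearer the robot) to the hinge end, y to its left, z up. Grey block with two wells (x -104 to -38 mm, 45 mm high); 17 mm gap; white bin (x -21 to +114 mm), top of its steel lid 53 mm above the table
- well_left (a point): centre of the mouth of the left (+y) well, level with the block's top, 45 mm above the table: a round bore 50 mm across and 40 mm deep, chamfered, with a flat floor. The well centres are 65 mm apart. Axes parallel to the caddy's
- well_right (a point): centre of the mouth of the right (-y) well, same bore
- lid (a joint): angle of the bin's lid in rad: 0 shut (level), growing as its front rises; stops at 1.3; 45 degrees is 0.785. A steel lid of about 0.2 kg with a weak closing spring; it falls shut from any angle when let go. Lifting it at the bar takes about 2 N
- lid_hinge (a point): middle of the lid's hinge line, at the back edge of the bin, 50 mm above the table; the hinge axis is the caddy's y. Axes parallel to the caddy's
- lid_handle (a point): middle of the black round bar handle on the lid; it moves with the lid. Bar 12 mm thick, 90 mm long along the caddy's y, on two posts (81 mm clear between). In the lid's own frame it lies 103 mm in front of the hinge line and 43 mm above it (so 93 mm above the table when shut, 40 mm free below). Its x points back along the lid, z square to the lid: both tilt with it
- jar_gold_mid (a point): centre (half-way up) of the loose spice jar with the gold cap: round, 42 mm across, 96 mm tall, 0.08 to 0.15 kg, standing upright, z up
- jar_black_mid (a point): centre (half-way up) of the loose spice jar with the black cap and green label: round, 45 mm across, 105 mm tall, 0.08 to 0.15 kg, standing upright, z up
- salt_mid (a point): bystander, to be left alone: salt shaker, clear with a grey domed cap, 44 mm across, 90 mm tall, on the table to the left; its centre
- tub_1_mid (a point): bystander, to be left alone: white yoghurt tub with red berries, 72 mm across, 71 mm tall, in the white plastic tub before the robot; its centre
- garlic_1_mid (a point): bystander, to be left alone: garlic bulb, 61 mm across, 59 mm tall, in the white plastic tub; its centre
- tin_1_mid (a point): bystander, to be left alone: green and white tin, 57 mm across, 72 mm tall, in the white plastic tub; its centre
- onion_mid (a point): bystander, to be left alone: brown onion, 68 mm across, 71 mm tall, behind the caddy; its centre
There are look-alikes about, which are no part of the job. Leave any blue or purple look-alike of the part that bears jar_gold_mid alone.

How it is judged:
By the outcome, as a careful person would: the job done as asked, in the order asked, and still so for the second after the job is handed in, while the arm keeps its last pose, push and grip.
It also fails if it takes over 72 s, if anything falls off the work surface, if the arm or the gripper's body presses on something with over 40 N, if the wrist force passes 120 N, or if a joint passes its speed limit or range.

ROBOT

A 6-joint arm with a two-finger parallel gripper is mounted at the origin on a cart in front of the work surface, level with it; the furniture and walls round the work are solid. World frame = base frame: x ahead of the robot, y to its left, z up, the work surface at z = 0. Lengths are in mm, angles in degrees, forces in N, time in s.
With the tool pointing down it reaches from about 350 to 850 mm from the base axis. Payload 8.1 kg.
Tool frame: the origin (TCP) lies between the finger pads; the fingertips stand 8 mm ahead of it and the grasp point (between the pads) lies 11 mm behind it (r.tip_extent is the distance from the TCP to the fingertips, in mm); z points along the fingers, y is the direction in which the jaws open and shut (so a half turn about z gives the same grasp; the last joint's range is limited). The gripper opens to 85 mm and grips with 20 to 120 N. Pads are 22 mm wide; open, the fingers measure 114 mm over their backs; the gripper's body (76 mm by 85 mm) begins 54 mm behind the grasp point. The pads swing forward as they close: fully open they stand 13 mm farther back than shut.
Start: joints at [72.112, 7.471, 85.268, -0, 87.261, -4.893], TCP at [134.894, 584.644, 239.292] pointing down, gripper open.
Joint ranges: [-169.43, 169.43], [-51.17, 129.36], [1.28, 143.12], [-76.62, 256.62], [0, 156.53], [-152.29, 152.29]. Speed limits (degrees/s): [136.94, 136.94, 159.86, 180, 180, 180].

INTERFACE

Orientations are given as [roll, pitch, yaw] about the fixed x, y, z axes, in that order (R = Rz(yaw) Ry(pitch) Rx(roll)).
In Python, from bench import sensors, viewer, hand_in, r gives the robot as it stands. The module is installed in compiled form; this text tells all that it offers.
- The arm moves only by the tool move_arm, never from a script. Its argument "rows" is a list that holds one entry, the list of rows, each a list of 6 numbers: the shift along the tool's x, y, z in m, then the turn, a rotation vector about the tool's x, y, z in degrees. In form: [[[tx, ty, tz, rx, ry, rz], ...]]. A call has 1 to 20 rows; each row is the pose to reach, as a shift and turn from the pose commanded when the call began, along the tool's axes at that moment; what a row does not reach only later rows make up. A row lasts 1/10 s, in which the tool goes at most 50 mm and 8.59 degrees, less where a joint would pass 70% of its speed; a pose out of reach is approached as far as the arm can. A call with a gripper value outside its range is refused whole. "grip" is the opening, from 0 (shut) to 1 (fully open), set as the call begins (left out, the last holds). The fingers move at their own pace and stop on an object; "newtons" is the grip in N (left out, the last holds). Time passes only in rows, so rows that repeat a pose let the fingers close. It gives the time, the measured TCP pose, the force and the opening at its end, in the units of the state.
- sensors.sense(): the state, without advancing time (a new reading comes with each control period).
- viewer.snapshot(name): name is "side" or "top"; returns a dict with "color" (420x560x3 uint8, red, green, blue), "camera_matrix" (3x3 intrinsics, pixels), "k1" (the pictures are not rectified: a ray, as slopes to the right and down, at radius r is drawn at 1 + k1 r^2 times it, then the intrinsics apply), "R" (3x3) and "t" (3): a world point X has camera coordinates R X + t. Camera axes: x right, y down, z forward; pixel columns grow to the right and rows downward; lengths in mm; the calibration is good to about 2 mm. A picture is of the moment at which its call begins. There is no depth.
- hand_in(): hands the job in, once; it reports no verdict.
The state is a dict: "time": time; "joint_pos": joint angles; "qd": joint speeds; "joint_efforts": joint torques, N m; "tool_pos": TCP position; "tcp_rot": TCP orientation; "ft_force": force on the tool from outside, world axes, zero at the start; "wrist_torque": the same for the moment, N m; "finger_gap": finger opening in mm.
Only numpy, scipy, OpenCV 4.12 (cv2) and the standard library are available. Lean on these libraries where they do the work, as an engineer would, in place of code of your own. Each camera call takes 0.05 s, during which the arm holds its last target.

## Working session

There is one attempt and no reset: what is moved stays moved. The work goes in short steps, Python scripts to look and compute and a tool call to move; the robot and the scene stay as the last step left them, time stands still between calls to the robot, and variables do not carry over. Pictures are saved under pics/ and viewed, and the job is handed in when it is done.

Besides the shell and the picture viewer there is one more tool, called as name(argument=value, ...), one argument or row to a line, values as JSON. move_arm: Moves the arm, as the interface text tells. Its arguments: {"type":"object","properties":{"rows":{"type":"array","items":{"type":"array","items":{"type":"array","items":{"type":"number"}}}},"grip":{"type":"number"},"newtons":{"type":"number"}},"required":["rows"]}

```bash
mkdir -p pics; python3 - <<'E'
from bench import sensors, viewer, r
import cv2, json, numpy as np
s=sensors.sense(); print(s); print(r.tip_extent, [a for a in dir(r) if a[0]!='_'])
for n in("side","top"):
    d=viewer.snapshot(n); cv2.imwrite(f"pics/{n}0.png",d["color"][:,:,::-1])
    print(n,d["camera_matrix"],d["k1"],d["R"],d["t"])
    print("cam pos",-np.array(d["R"]).T@np.array(d["t"]))
E
```

```text
{'time': 0.0, 'joint_pos': array([ 7.21131876e+01,  7.51707711e+00,  8.53308301e+01, -4.16698037e-05,
        8.72612758e+01, -4.89436902e+00]), 'qd': array([ 0.05922002, -0.00071529,  0.09359949,  0.11957015,  0.0422636 ,
        0.0463973 ]), 'joint_efforts': array([-1.46957147e-03, -5.69366598e+01, -5.00570011e+01, -2.26012726e-04,
        1.40061820e-02,  4.47768559e-05]), 'tool_pos': array([134.71669137, 584.11906083, 238.20903005]), 'tcp_rot': array([-1.79891212e+02, -9.27391391e-03,  1.67007550e+02]), 'ft_force': array([ 0.18424296, -0.31907003, -0.07831633]), 'wrist_torque': array([0.01875481, 0.01789546, 0.0028882 ]), 'finger_gap': 85.65253162113872}
8.0 ['PlanningError', 'tip_extent']
side [[400.9436877    0.         277.53091798]
 [  0.         400.9436877  202.80717403]
 [  0.           0.           1.        ]] -0.037671171517680055 [[-0.98965523 -0.14211096  0.01967254]
 [-0.09738104  0.56471045 -0.81952367]
 [ 0.10535401 -0.81296161 -0.57270756]] [ 567.18988527  104.45732799 1071.44404081]
cam pos [458.61367433 892.65862922 688.07129086]
top [[466.87868919   0.         280.81445918]
 [  0.         466.87868919 215.88963049]
 [  0.           0.           1.        ]] -0.08131541252048821 [[-0.01419329 -0.99988808 -0.00473138]
 [-0.99175236  0.0146803  -0.12732532]
 [ 0.12738052  0.00288519 -0.99184973]] [  63.77149633  568.44038499 1072.80100573]
cam pos [ 428.00326908   52.32424521 1136.73596229]
```

View pics/side0.png

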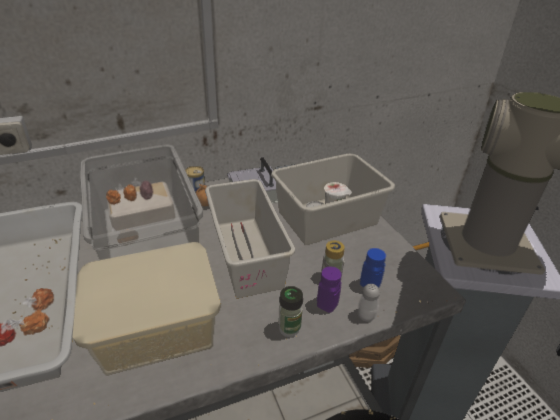

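View pics/top0.png

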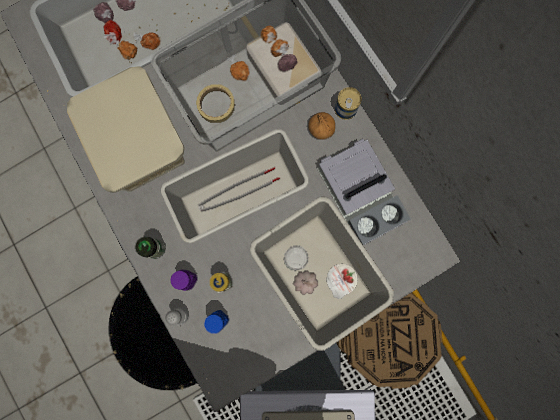

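```bash
cat > h.py <<'E'
import numpy as np, cv2
from bench import sensors, viewer, r
from scipy.optimize import least_squares, brentq
def proj(d,X):
    p=np.atleast_2d(X)@np.array(d["R"]).T+np.array(d["t"]); s=p[:,:2]/p[:,2:]
    s=s*(1+d["k1"]*(s**2).sum(1,keepdims=True)); K=np.array(d["camera_matrix"])
    return s*[K[0,0],K[1,1]]+K[:2,2]
def ray(d,uv):
    K=np.array(d["camera_matrix"]); s0=(np.array(uv,float)-K[:2,2])/[K[0,0],K[1,1]]; s=s0.copy()
    for _ in range(30): s=s0/(1+d["k1"]*(s@s))
    R=np.array(d["R"]); v=R.T@np.r_[s,1]; return -R.T@np.array(d["t"]), v/np.linalg.norm(v)
def atz(d,uv,z):
    o,v=ray(d,uv); return o+v*(z-o[2])/v[2]
def crop(d,name,x0,y0,x1,y1,f):
    im=cv2.resize(d["color"][y0:y1,x0:x1],None,fx=f,fy=f,interpolation=cv2.INTER_CUBIC)
    cv2.imwrite("pics/"+name+".png",im[:,:,::-1])
E
python3 - <<'E'
from h import *
t=viewer.snapshot("top"); s=viewer.snapshot("side")
crop(t,"c1",310,130,410,250,5); crop(t,"c2",120,220,260,340,5)
crop(s,"c3",260,220,400,340,5); crop(s,"c4",180,150,300,230,6)
print(proj(t,[134,584,239]),proj(s,[134,584,239]))
E
```

```text
[[  9.11587771 430.72022372]] [[569.97204743 387.76202083]]
```

View pics/c1.png

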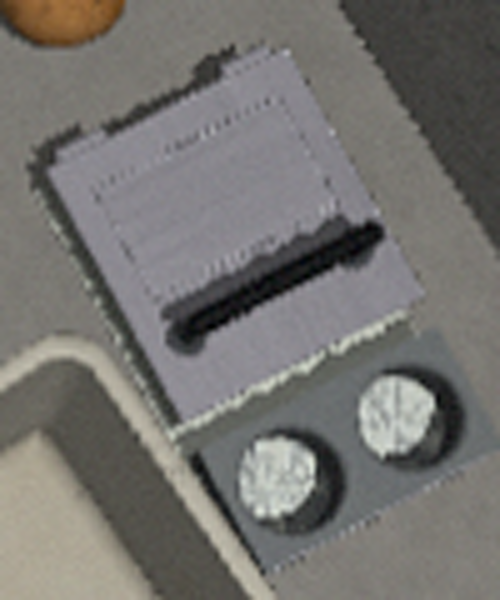

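View pics/c2.png

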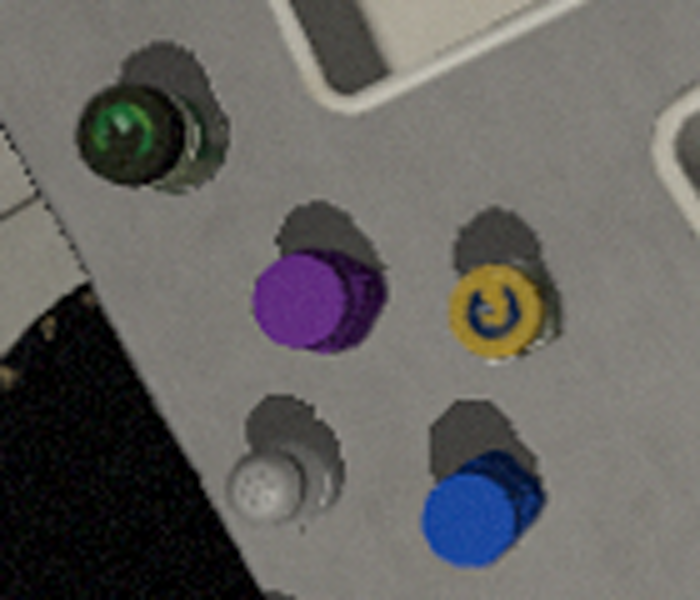

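View pics/c3.png

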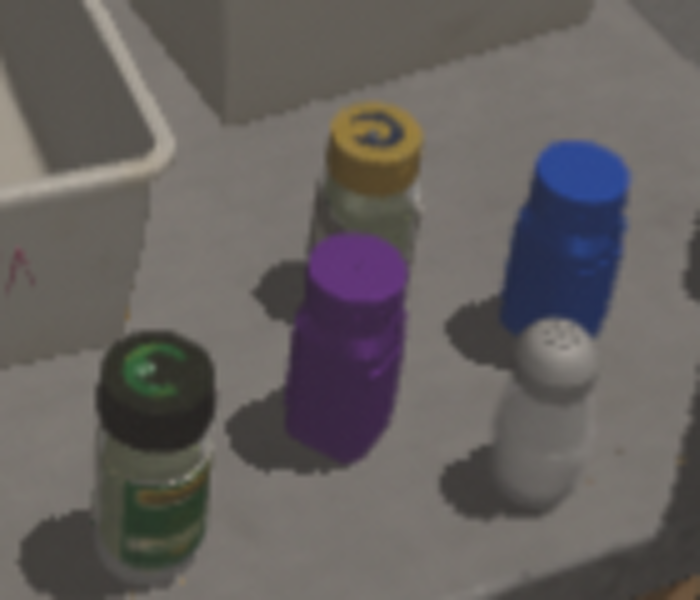

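View pics/c4.png

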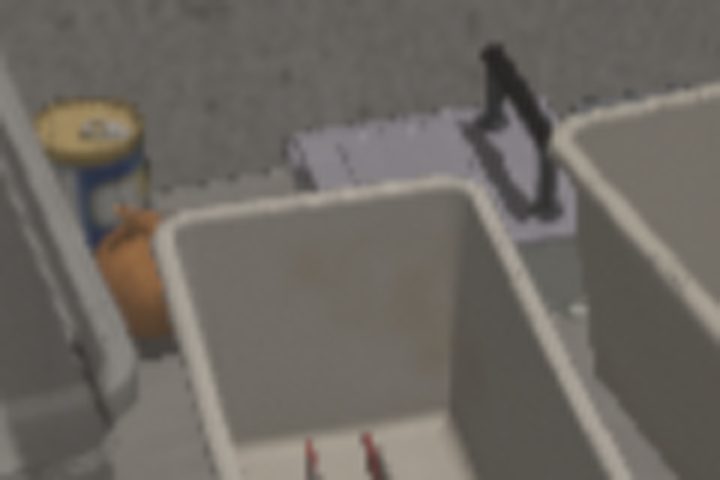

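```bash
cat >> h.py <<'E'
def cp(x,y,x0,y0,f): return np.array([(x+.5)/f-.5+x0,(y+.5)/f-.5+y0])
E
python3 - <<'E'
from h import *
t=viewer.snapshot("top"); s=viewer.snapshot("side")
for n,z,a,b in (("gold",96,(497,311),(377,131)),("black",105,(133,134),(157,368)),("salt",85,(266,488),(558,350)),("purple",96,(302,300),(358,268)),("blue",96,(471,517),(582,172))):
    print(n,atz(t,cp(*a,120,220,5),z).round(1),atz(s,cp(*b,260,220,5),z).round(1))
c=lambda x,y:cp(x,y,310,130,5)
P={"wl":((-71,32.5,45),c(290,483)),"wr":((-71,-32.5,45),c(411,419)),"bl":((11,45,93),c(172,335)),"br":((11,-45,93),c(382,232)),
"blkFR":((-104,-67,45),c(499,461))}
for k,(m,u) in P.items(): print(k,atz(t,u,m[2]).round(1))
for k,u in {"lidFR":(425,298),"lidBR":(290,45),"lidBL":(50,165),"lidFL":(180,425)}.items(): print(k,atz(t,c(*u),53).round(1))
ks=list(P); 
def X(p,m): 
    a=np.radians(p[2]); return np.array([p[0]+m[0]*np.cos(a)-m[1]*np.sin(a),p[1]+m[0]*np.sin(a)+m[1]*np.cos(a),m[2]])
f=lambda p:np.concatenate([proj(t,X(p,P[k][0]))[0]-P[k][1] for k in ks[:4]])
q=least_squares(f,[500,-150,-25]); print("caddy",q.x,q.fun.round(2))
for n,m in {"wl":(-71,32.5,45),"wr":(-71,-32.5,45),"handle":(11,0,93),"hinge":(114,0,50),"bl":(11,45,93)}.items(): print(n,X(q.x,m).round(1),proj(s,X(q.x,m)).round(1))
print("tub corner rim", [atz(t,u,135).round(1) for u in [(322,200),(252,241),(314,347),(392,290)]])
print("bin2 rim",[atz(t,u,110).round(1) for u in [(162,187),(280,132),(306,172),(187,241)]])
E
```

```text
gold [416.5 194.4  96. ] [416.2 197.2  96. ]
black [496.4 356.3 105. ] [497.2 361.2 105. ]
salt [338.9 299.5  85. ] [339.1 307.9  85. ]
purple [422.2 281.4  96. ] [421.7 285.3  96. ]
blue [326.6 206.   96. ] [325.8 210.1  96. ]
wl [ 540.7 -148.6   45. ]
wr [ 570.3 -207.3   45. ]
bl [604.  -88.6  93. ]
br [ 650.5 -186.5   93. ]
blkFR [ 549.6 -248.4   45. ]
lidFR [ 626.9 -214.7   53. ]
lidBR [ 751.2 -155.6   53. ]
lidBL [693.6 -38.6  53. ]
lidFL [568.  -96.4  53. ]
caddy [ 617.929163   -143.79784823   27.45054961] [-0.36  0.33 -0.81  0.16  4.45 -1.33 -3.37  0.91]
wl [ 539.9 -147.7   45. ] [[295.5 180.4]]
wr [ 569.9 -205.4   45. ] [[288.  170.1]]
handle [ 627.7 -138.7   93. ] [[266.7 165.6]]
hinge [719.1 -91.2  50. ] [[233.7 183.3]]
bl [606.9 -98.8  93. ] [[271.5 172.9]]
tub corner rim [array([590.1, -34.8, 135. ]), array([503.1, 118. , 135. ]), array([277.9, -10.5, 135. ]), array([ 393.9, -179.5,  135. ])]
bin2 rim [array([629.4, 321.7, 110. ]), array([752.3,  54.4, 110. ]), array([658.4,  -2.7, 110. ]), array([506.9, 263.6, 110. ])]
```

```bash
cat >> h.py <<'E'
from scipy.spatial.transform import Rotation as Ro
def Rt(yaw,tilt=0): return Ro.from_euler('xyz',[180,0,yaw],degrees=True)*Ro.from_rotvec([0,tilt,0],degrees=True)
def delta(P,R):
    s=sensors.sense(); R0=Ro.from_euler('xyz',s['tcp_rot'],degrees=True)
    d=R0.inv().apply(np.array(P)-s['tool_pos'])/1000; w=(R0.inv()*R).as_rotvec(degrees=True)
    return d.round(4),w.round(2)
def tcp_for(G,R): return np.array(G)+11*R.apply([0,0,1])   # G = grasp point
def show():
    s=sensors.sense(); print("t",round(s['time'],2),"pos",s['tool_pos'].round(1),"rot",s['tcp_rot'].round(1),"F",s['ft_force'].round(1),"gap",round(s['finger_gap'],1),"q",s['joint_pos'].round(0))
E
python3 - <<'E'
from h import *
show(); R=Rt(117,12); P=tcp_for((416.4,195.5,172),R); print(P,delta(P,R)); 
c=lambda x,y:cp(x,y,310,130,5); t=viewer.snapshot("top")
# rim outer edge in caddy frame
a=np.radians(27.1); 
for u in [(100,345),(180,450),(270,598)]:
    X=atz(t,c(*u),135); v=X[:2]-[618,-144]; print("rim caddy xy",np.round([v@[np.cos(a),np.sin(a)],v@[-np.sin(a),np.cos(a)]],1))
E
```

```text
t 0.3 pos [134.8 584.5 238.9] rot [-180.   -0.  167.] F [-0.3  0.1  0.8] gap 85.3 q [72.  7. 85.  0. 87. -5.]
[415.36171074 197.5377574  161.24037639] (array([-0.3603, -0.3139,  0.0779]), array([-5.27, 11.24, 49.81]))
rim caddy xy [19.9 93.8]
rim caddy xy [-36.7  85.3]
rim caddy xy [-110.9   82. ]
```

```bash
python3 - <<'E'
from h import *
R=Rt(117,0); P=tcp_for((416.4,195.5,172),R); print(P,delta(P,R))
E
```

```text
[416.4 195.5 161. ] (array([-0.3618, -0.3157,  0.0782]), array([-2.000e-02,  1.000e-02,  5.001e+01]))
```

move_arm(
  rows=[
    [[-0.01,-0.009,0.0,0,0,2],[-0.035,-0.03,0.005,0,0,5],[-0.065,-0.055,0.01,0,0,10],[-0.1,-0.087,0.018,0,0,15],[-0.135,-0.118,0.028,0,0,20],[-0.17,-0.148,0.036,0,0,25],[-0.205,-0.179,0.044,0,0,30],[-0.24,-0.209,0.052,0,0,35],[-0.275,-0.24,0.06,0,0,40],[-0.31,-0.27,0.067,0,0,45],[-0.335,-0.292,0.072,0,0,48],[-0.352,-0.307,0.076,0,0,49],[-0.361,-0.315,0.078,0,0,50],[-0.3618,-0.3157,0.078,0,0,50],[-0.3618,-0.3157,0.078,0,0,50]],
  ],
  grip=1,
  newtons=40,
)

```text
time: 1.85
tool_pos: [416.1, 195.9, 161.4]
tcp_rot: [180.0, -0.0, 117.0]
ft_force: [-0.3, -0.3, 0.1]
finger_gap: 85.5
```

```bash
python3 - <<'E'
from h import *
show()
t=viewer.snapshot("top"); s=viewer.snapshot("side")
crop(t,"d1",150,200,300,340,5); crop(s,"d2",250,130,420,300,4)
P=sensors.sense()['tool_pos']; print(proj(t,P),proj(s,P))
R=Rt(117,0); print(delta(tcp_for((416.4,195.5,82),R),R))
E
```

```text
t 1.85 pos [416.1 195.9 161.4] rot [180.  -0. 117.] F [-0.3 -0.3  0.1] gap 85.5 q [ 19. -12. 112.   0.  80.  -8.]
[[213.66668731 282.44336312]] [[338.21486933 222.55757101]]
(array([-0.0011, -0.0001,  0.0905]), array([ 0.02, -0.02,  0.07]))
```

View pics/d1.png

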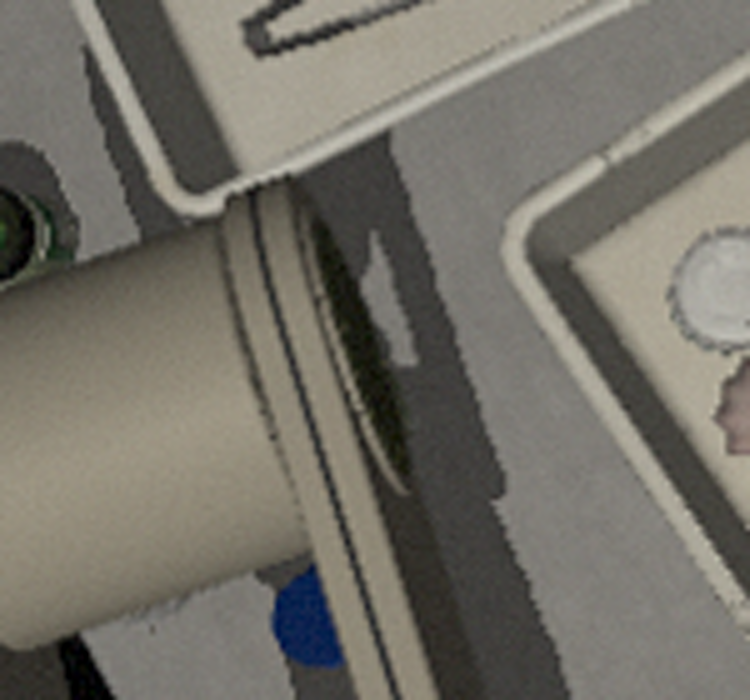

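View pics/d2.png

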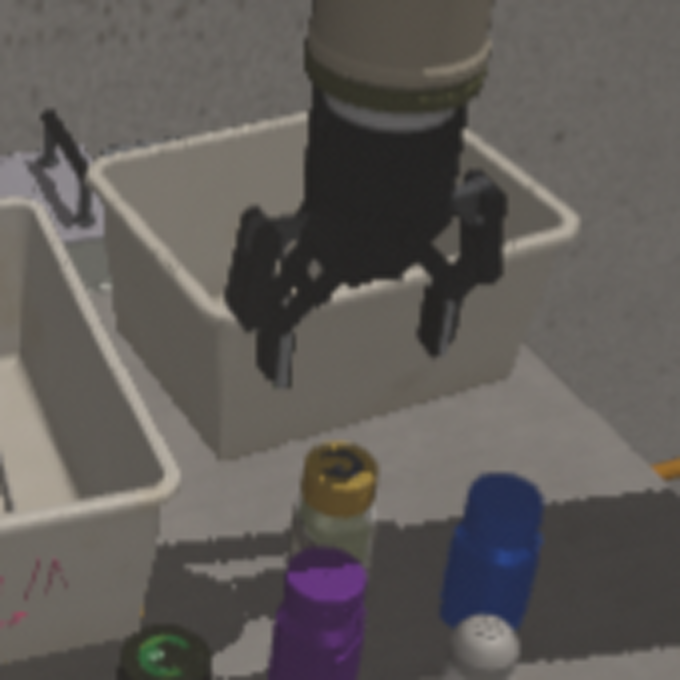

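move_arm(
  rows=[
    [[-0.001,0,0.01,0,0,0],[-0.001,0,0.03,0,0,0],[-0.001,0,0.05,0,0,0],[-0.001,0,0.07,0,0,0],[-0.001,0,0.083,0,0,0],[-0.001,0,0.09,0,0,0],[-0.001,0,0.09,0,0,0]],
  ],
)

```text
time: 2.65
tool_pos: [416.1, 194.8, 70.3]
tcp_rot: [-179.9, -0.0, 117.0]
ft_force: [-0.9, -0.1, 0.0]
finger_gap: 85.5
```

move_arm(
  rows=[
    [[0,0,0,0,0,0],[0,0,0,0,0,0],[0,0,0,0,0,0],[0,0,0,0,0,0],[0,0,0,0,0,0],[0,0,0,0,0,0],[0,0,0,0,0,0],[0,0,0,0,0,0]],
  ],
  grip=0,
  newtons=40,
)

```text
time: 3.45
tool_pos: [417.6, 195.0, 72.3]
tcp_rot: [179.9, 0.0, 117.0]
ft_force: [-0.8, -0.5, 6.0]
finger_gap: 40.3
```

```bash
python3 - <<'E'
from h import *
show()
s=viewer.snapshot("side")
crop(s,"d3",250,130,420,300,4)
E
```

```text
t 3.45 pos [417.6 195.   72.3] rot [179.9   0.  117. ] F [-0.8 -0.5  6. ] gap 40.3 q [ 19.  -6. 117.  -0.  69.  -8.]
```

View pics/d3.png

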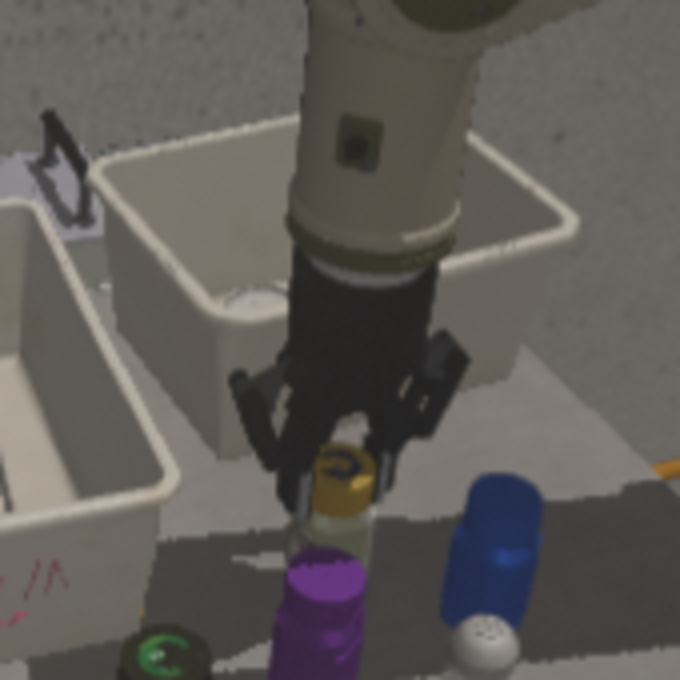

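move_arm(
  rows=[
    [[0,0,-0.008,0,0,0],[0,0,-0.025,0,0,0],[0,0,-0.05,0,0,0],[0,0,-0.08,0,0,0],[0,0,-0.11,0,0,0],[0,0,-0.14,0,0,0],[0,0,-0.165,0,0,0],[0,0,-0.185,0,0,0],[0,0,-0.195,0,0,0],[0,0,-0.195,0,0,0],[0,0,-0.195,0,0,0]],
  ],
)

```text
time: 4.6
tool_pos: [416.5, 194.7, 265.4]
tcp_rot: [-179.9, -0.0, 117.0]
ft_force: [0.7, 0.3, -2.0]
finger_gap: 40.6
```

```bash
python3 - <<'E'
from h import *
show()
s=viewer.snapshot("side")
crop(s,"d4",250,60,420,230,4)
R=Rt(117,0); print(delta((540.7,-148.6,265),R))
E
```

```text
t 4.6 pos [416.5 194.7 265.4] rot [-179.9   -0.   117. ] F [ 0.7  0.3 -2. ] gap 40.6 q [ 19. -15. 104.   0.  91.  -8.]
(array([-3.622e-01, -4.490e-02, -2.000e-04]), array([-0.12, -0.02,  0.  ]))
```

View pics/d4.png

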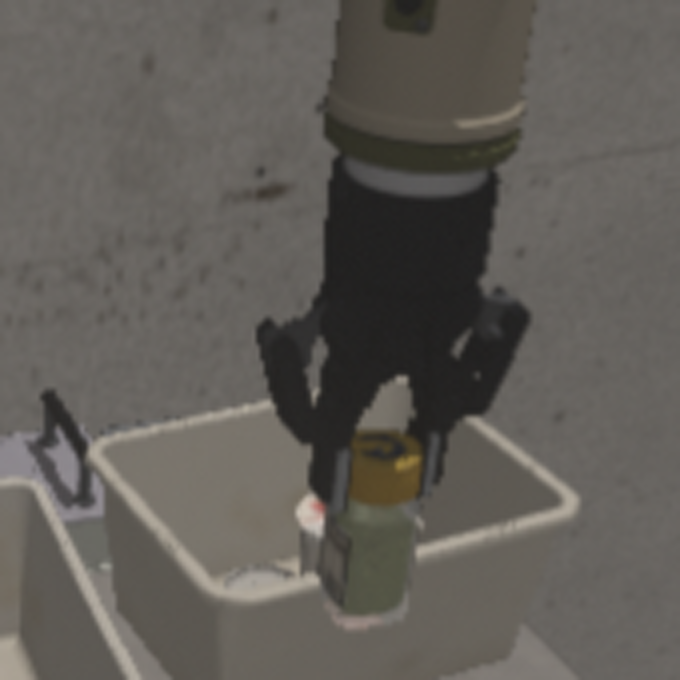

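move_arm(
  rows=[
    [[-0.005,0,0,0,0,0],[-0.02,-0.002,0,0,0,0],[-0.045,-0.005,0,0,0,0],[-0.075,-0.009,0,0,0,0],[-0.105,-0.013,0,0,0,0],[-0.135,-0.017,0,0,0,0],[-0.165,-0.02,0,0,0,0],[-0.195,-0.024,0,0,0,0],[-0.225,-0.028,0,0,0,0],[-0.255,-0.032,0,0,0,0],[-0.285,-0.035,0,0,0,0],[-0.315,-0.039,0,0,0,0],[-0.34,-0.042,0,0,0,0],[-0.355,-0.044,0,0,0,0],[-0.361,-0.045,0,0,0,0],[-0.362,-0.045,0,0,0,0],[-0.362,-0.045,0,0,0,0]],
  ],
)

```text
time: 6.35
tool_pos: [541.0, -147.5, 266.1]
tcp_rot: [-180.0, -0.0, 117.0]
ft_force: [-0.4, -0.3, -1.3]
finger_gap: 40.5
```

```bash
python3 - <<'E'
from h import *
show()
s=viewer.snapshot("side"); t=viewer.snapshot("top")
crop(s,"d5",220,40,360,220,4);crop(t,"d6",250,90,450,300,3)
P=sensors.sense()['tool_pos']
# predicted jar bottom & top in side view
for dz in (14,-82+9+0):
    print(proj(s,P+[0,0,dz+0]))
R=Rt(117,0); print(delta((540.7,-148.6,120),R))
E
```

```text
t 6.35 pos [ 541.  -147.5  266.1] rot [-180.   -0.  117.] F [-0.4 -0.3 -1.3] gap 40.5 q [-20.   1.  89.   0.  90. -48.]
[[298.92092027 106.75463548]]
[[297.40451573 135.96358052]]
(array([-0.0011, -0.001 ,  0.1464]), array([ 0.01, -0.01,  0.07]))
```

View pics/d5.png

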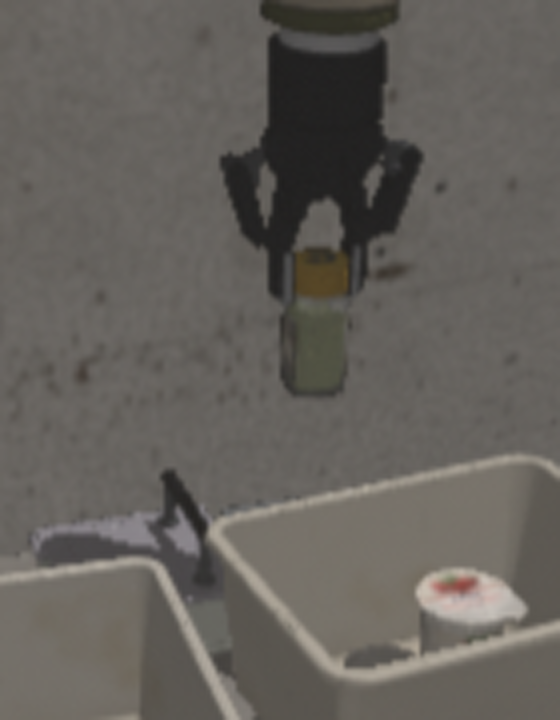

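View pics/d6.png

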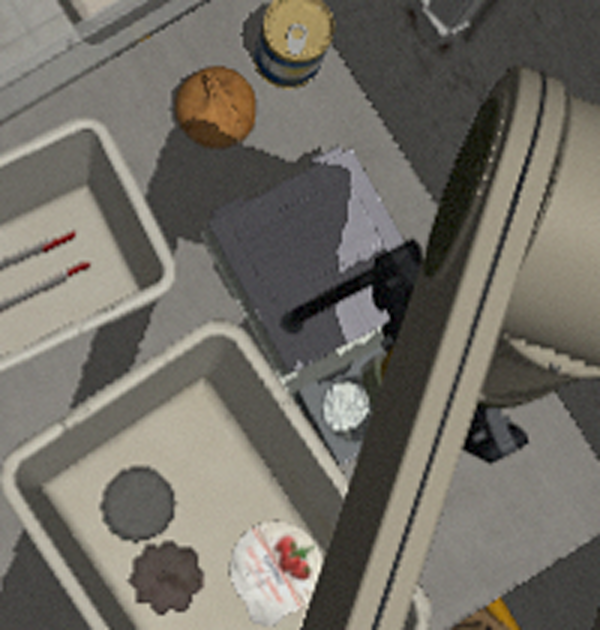

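```bash
python3 - <<'E'
from h import *
t=viewer.snapshot("top"); crop(t,"d7",280,60,560,360,2.5 and 2); s=viewer.snapshot("side"); cv2.imwrite("pics/d8.png",s["color"][:,:,::-1])
print(atz(t,(345,0),0),atz(t,(460,262),0), atz(t,(400,100),0))
print(sensors.sense()['joint_efforts'])
E
```

```text
[1151.16011781 -123.54432986    0.        ] [ 453.54166997 -381.95311879    0.        ] [ 868.57817294 -253.72180429    0.        ]
[-1.12037889e-01 -5.15299308e+01 -5.08560276e+01 -2.48312113e-03
  1.58128008e-03  6.03778521e-03]
```

View pics/d7.png

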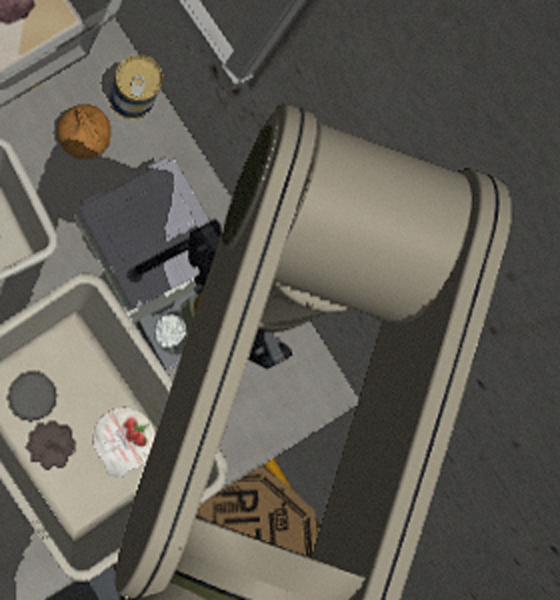

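View pics/d8.png

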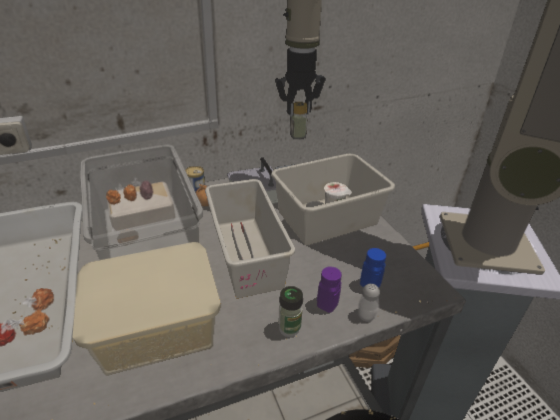

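```bash
python3 - <<'E'
from h import *
t=viewer.snapshot("top")
for z in (400,500,600,700,800):
    print(z,[ (atz(t,u,z)[:2].round(0), round(np.degrees(np.arctan2(*atz(t,u,z)[1::-1])),1)) for u in ((470,167),(535,155),(535,250),(425,115))])
E
```

```text
400 [(array([ 599., -256.]), np.float64(-23.1)), (array([ 618., -369.]), np.float64(-30.8)), (array([ 461., -355.]), np.float64(-37.6)), (array([ 687., -186.]), np.float64(-15.2))]
500 [(array([ 575., -214.]), np.float64(-20.4)), (array([ 592., -312.]), np.float64(-27.7)), (array([ 457., -300.]), np.float64(-33.3)), (array([ 652., -154.]), np.float64(-13.3))]
600 [(array([ 552., -172.]), np.float64(-17.3)), (array([ 567., -254.]), np.float64(-24.2)), (array([ 452., -244.]), np.float64(-28.4)), (array([ 617., -122.]), np.float64(-11.1))]
700 [(array([ 529., -130.]), np.float64(-13.8)), (array([ 541., -197.]), np.float64(-20.0)), (array([ 448., -189.]), np.float64(-22.9)), (array([582., -89.]), np.float64(-8.7))]
800 [(array([506., -88.]), np.float64(-9.9)), (array([ 515., -140.]), np.float64(-15.2)), (array([ 443., -134.]), np.float64(-16.8)), (array([547., -57.]), np.float64(-5.9))]
```

move_arm(
  rows=[
    [[-0.001,-0.001,0.008,0,0,0],[-0.001,-0.001,0.025,0,0,0],[-0.001,-0.001,0.05,0,0,0],[-0.001,-0.001,0.08,0,0,0],[-0.001,-0.001,0.11,0,0,0],[-0.001,-0.001,0.13,0,0,0],[-0.001,-0.001,0.138,0,0,0],[-0.001,-0.001,0.141,0,0,0],[-0.001,-0.001,0.141,0,0,0],[-0.001,-0.001,0.141,0,0,0]],
  ],
)

```text
time: 7.6
tool_pos: [541.7, -149.9, 126.8]
tcp_rot: [179.9, 0.1, 117.0]
ft_force: [0.7, 0.1, 0.2]
finger_gap: 40.1
```

```bash
python3 - <<'E'
from h import *
show()
s=viewer.snapshot("side"); t=viewer.snapshot("top")
crop(s,"e5",220,90,360,220,5);crop(t,"e6",300,130,450,280,5)
R=Rt(117,0); print(delta((540.7,-148.6,77),R)); print(proj(s,(540.7,-148.6,45)))
E
```

```text
t 7.6 pos [ 541.7 -149.9  126.8] rot [1.799e+02 1.000e-01 1.170e+02] F [0.7 0.1 0.2] gap 40.1 q [-21.   6.  99.  -0.  75. -48.]
(array([ 0.0016, -0.0004,  0.0498]), array([0.09, 0.1 , 0.01]))
[[295.25250015 180.20194691]]
```

View pics/e5.png

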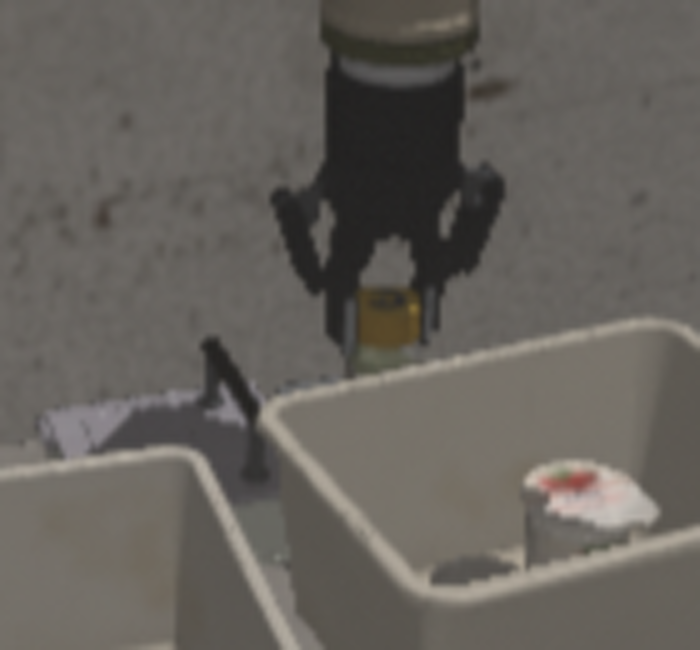

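View pics/e6.png

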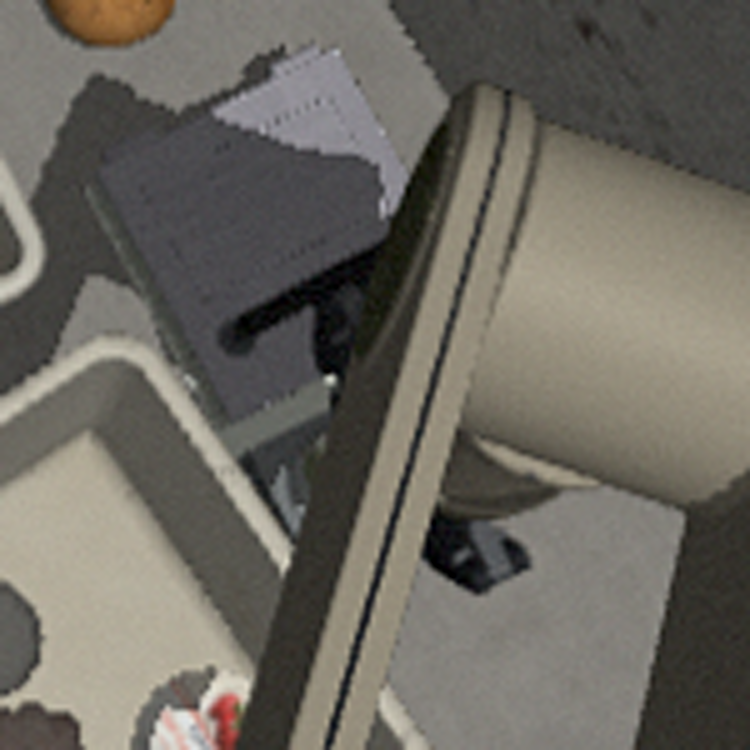

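move_arm(
  rows=[
    [[0.001,0,0.005,0,0,0],[0.001,0,0.012,0,0,0],[0.001,0,0.018,0,0,0],[0.001,0,0.024,0,0,0],[0.001,0,0.028,0,0,0],[0.001,0,0.028,0,0,0]],
  ],
)

```text
time: 8.3
tool_pos: [540.5, -148.7, 96.6]
tcp_rot: [180.0, 0.0, 117.0]
ft_force: [5.0, -1.9, -3.5]
finger_gap: 40.6
```

```bash
python3 - <<'E'
from h import *
show()
E
```

```text
t 8.3 pos [ 540.5 -148.7   96.6] rot [180.   0. 117.] F [ 5.  -1.9 -3.5] gap 40.6 q [-21.   8. 100.   0.  72. -48.]
```

move_arm(
  rows=[
    [[-0.001,0.001,0.003,0,0,0],[-0.001,0.001,0.007,0,0,0],[-0.001,0.001,0.011,0,0,0],[-0.001,0.001,0.015,0,0,0],[-0.001,0.001,0.017,0,0,0],[-0.001,0.001,0.017,0,0,0]],
  ],
)

```text
time: 8.9
tool_pos: [541.3, -148.9, 79.7]
tcp_rot: [-180.0, -0.0, 117.0]
ft_force: [2.1, -1.0, -2.1]
finger_gap: 40.4
```

```bash
python3 - <<'E'
from h import *
show()
E
```

```text
t 8.9 pos [ 541.3 -148.9   79.7] rot [-180.   -0.  117.] F [ 2.1 -1.  -2.1] gap 40.4 q [-21.   9. 101.   0.  70. -48.]
```

move_arm(
  rows=[
    [[0,0,0.001,0,0,0],[0,0,0.002,0,0,0],[0,0,0.003,0,0,0],[0,0,0.004,0,0,0],[0,0,0.004,0,0,0]],
  ],
)

```text
time: 9.4
tool_pos: [541.9, -149.4, 77.3]
tcp_rot: [180.0, 0.0, 117.0]
ft_force: [-2.5, -1.7, 7.2]
finger_gap: 40.3
```

```bash
python3 - <<'E'
from h import *
show()
E
```

```text
t 9.4 pos [ 541.9 -149.4   77.3] rot [180.   0. 117.] F [-2.5 -1.7  7.2] gap 40.3 q [-21.  10. 101.  -0.  70. -48.]
```

move_arm(
  rows=[
    [[0,0,0,0,0,0],[0,0,0,0,0,0],[0,0,0,0,0,0],[0,0,0,0,0,0],[0,0,0,0,0,0]],
  ],
  grip=0.8,
)

```text
time: 9.9
tool_pos: [541.5, -149.0, 76.1]
tcp_rot: [-180.0, -0.0, 117.0]
ft_force: [1.2, -0.2, -1.1]
finger_gap: 68.5
```

move_arm(
  rows=[
    [[0,0,-0.005,0,0,0],[0,0,-0.02,0,0,0],[0,0,-0.045,0,0,0],[0,0,-0.075,0,0,0],[0,0,-0.105,0,0,0],[0,0,-0.135,0,0,0],[0,0,-0.155,0,0,0],[0,0,-0.16,0,0,0],[0,0,-0.16,0,0,0]],
  ],
)

```text
time: 10.8
tool_pos: [542.3, -149.3, 238.0]
tcp_rot: [179.9, 0.1, 117.0]
ft_force: [0.1, -0.4, -0.4]
finger_gap: 68.5
```

```bash
python3 - <<'E'
from h import *
show()
R=Rt(117,0); print(delta((496.6,357.3,200),R))
s=viewer.snapshot("side"); crop(s,"f1",220,90,360,220,5)
E
```

```text
t 10.8 pos [ 542.3 -149.3  238. ] rot [1.799e+02 1.000e-01 1.170e+02] F [ 0.1 -0.4 -0.4] gap 68.5 q [-21.   2.  92.  -0.  87. -48.]
(array([0.4722, 0.1893, 0.0373]), array([0.11, 0.12, 0.01]))
```

View pics/f1.png

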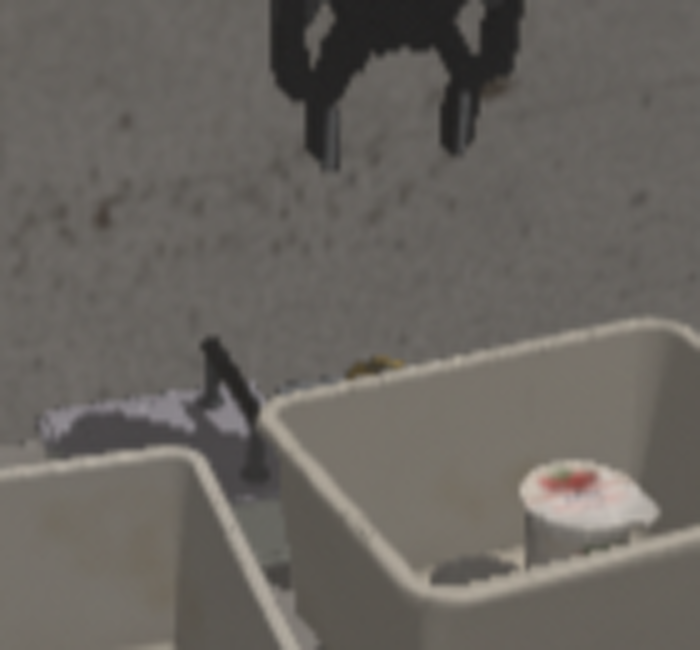

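move_arm(
  rows=[
    [[0.008,0.003,0,0,0,0],[0.03,0.012,0,0,0,0],[0.06,0.024,0,0,0,0],[0.1,0.04,0,0,0,0],[0.14,0.056,0,0,0,0],[0.18,0.072,0,0,0,0],[0.22,0.088,0,0,0,0],[0.26,0.104,0.005,0,0,0],[0.3,0.12,0.01,0,0,0],[0.34,0.136,0.016,0,0,0],[0.38,0.152,0.022,0,0,0],[0.42,0.168,0.03,0,0,0],[0.45,0.18,0.035,0,0,0],[0.466,0.187,0.037,0,0,0],[0.472,0.189,0.037,0,0,0],[0.472,0.189,0.037,0,0,0]],
  ],
  grip=0.9,
)

```text
time: 12.45
tool_pos: [495.2, 357.2, 198.6]
tcp_rot: [-179.9, 0.0, 117.1]
ft_force: [1.0, -0.0, -0.1]
finger_gap: 76.9
```

```bash
python3 - <<'E'
from h import *
show()
R=Rt(117,0); print(delta((496.6,357.3,77),R))
s=viewer.snapshot("side"); crop(s,"f2",220,180,380,340,4)
t=viewer.snapshot("top"); crop(t,"f3",280,100,440,260,4)
P=sensors.sense()['tool_pos']; print(proj(s,P+[0,0,5]))
E
```

```text
t 12.45 pos [495.2 357.2 198.6] rot [-179.9    0.   117.1] F [ 1.  -0.  -0.1] gap 76.9 q [31. 10. 86. -0. 83.  4.]
(array([-0.0005,  0.0014,  0.1216]), array([-0.08,  0.02,  0.05]))
[[294.12122794 252.9812619 ]]
```

View pics/f2.png

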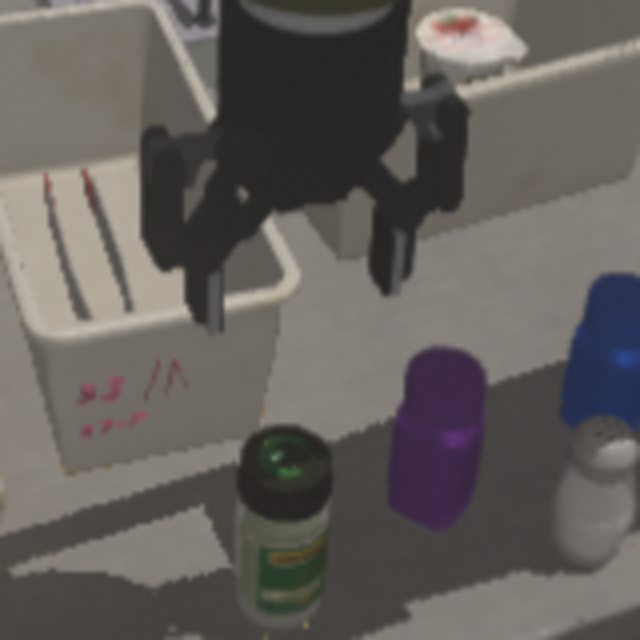

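View pics/f3.png

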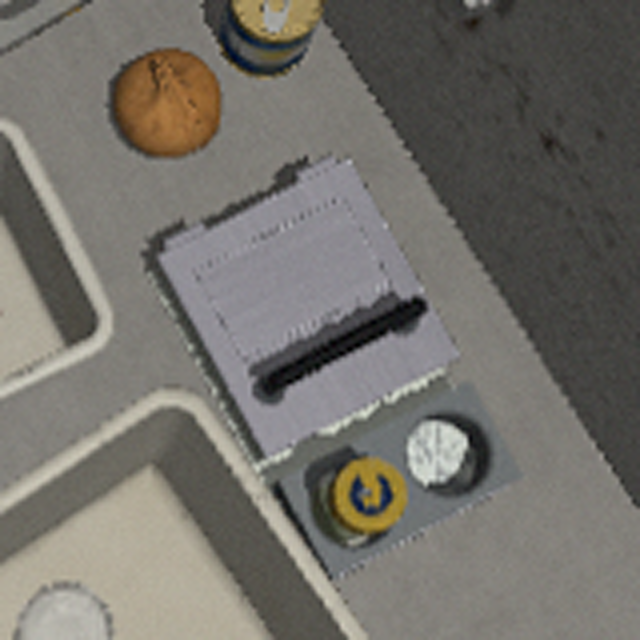

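move_arm(
  rows=[
    [[0,0.001,0.01,0,0,0],[0,0.001,0.03,0,0,0],[0,0.001,0.055,0,0,0],[0,0.001,0.08,0,0,0],[0,0.001,0.1,0,0,0],[0,0.001,0.115,0,0,0],[0,0.001,0.121,0,0,0],[0,0.001,0.121,0,0,0]],
  ],
)

```text
time: 13.35
tool_pos: [496.3, 357.0, 77.4]
tcp_rot: [-179.9, 0.0, 117.0]
ft_force: [0.8, -0.0, 0.5]
finger_gap: 76.9
```

```bash
python3 - <<'E'
from h import *
show()
s=viewer.snapshot("side"); crop(s,"f4",220,180,380,340,4)
t=viewer.snapshot("top"); c=lambda x,y:cp(x,y,280,100,4)
print(atz(t,c(369,495),101))
print(atz(t,c(447,452),45))
E
```

```text
t 13.35 pos [496.3 357.   77.4] rot [-179.9    0.   117. ] F [ 0.8 -0.   0.5] gap 76.9 q [31. 17. 92. -0. 71.  4.]
[ 541.12469024 -148.10395786  101.        ]
[ 572.13012082 -206.38619551   45.        ]
```

View pics/f4.png

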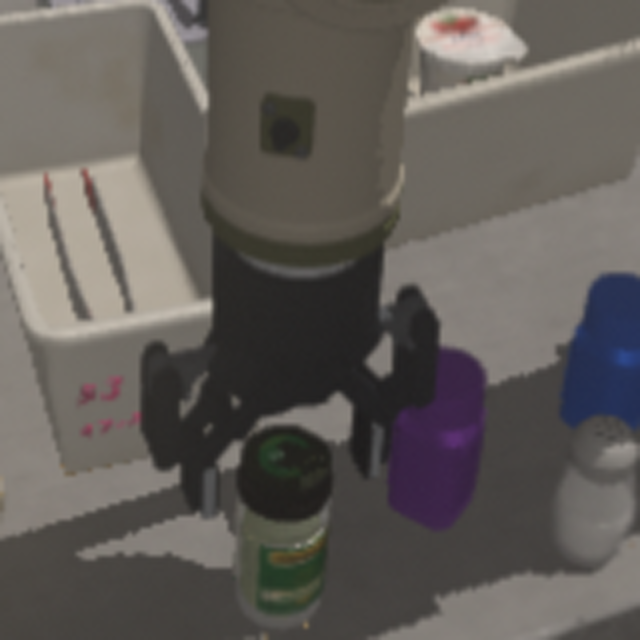

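move_arm(
  rows=[
    [[0,0,0,0,0,0],[0,0,0,0,0,0],[0,0,0,0,0,0],[0,0,0,0,0,0],[0,0,0,0,0,0],[0,0,0,0,0,0],[0,0,0,0,0,0]],
  ],
  grip=0,
  newtons=40,
)

```text
time: 14.15
tool_pos: [497.3, 358.3, 79.6]
tcp_rot: [179.9, -0.0, 117.0]
ft_force: [-1.1, 0.3, 5.5]
finger_gap: 44.1
```

move_arm(
  rows=[
    [[0,0,-0.008,0,0,0],[0,0,-0.025,0,0,0],[0,0,-0.05,0,0,0],[0,0,-0.08,0,0,0],[0,0,-0.11,0,0,0],[0,0,-0.14,0,0,0],[0,0,-0.165,0,0,0],[0,0,-0.185,0,0,0],[0,0,-0.195,0,0,0],[0,0,-0.195,0,0,0],[0,0,-0.195,0,0,0]],
  ],
)

```text
time: 15.25
tool_pos: [496.3, 357.6, 272.6]
tcp_rot: [-179.9, 0.0, 117.0]
ft_force: [-0.5, -0.6, -1.5]
finger_gap: 43.9
```

```bash
python3 - <<'E'
from h import *
show()
s=viewer.snapshot("side"); crop(s,"f5",220,100,380,260,4)
R=Rt(117,0); print(delta((570.6,-207,272),R))
E
```

```text
t 15.25 pos [496.3 357.6 272.6] rot [-179.9    0.   117. ] F [-0.5 -0.6 -1.5] gap 43.9 q [31.  9. 81.  0. 91.  4.]
(array([-5.367e-01, -1.898e-01,  3.000e-04]), array([-0.13,  0.01,  0.01]))
```

View pics/f5.png

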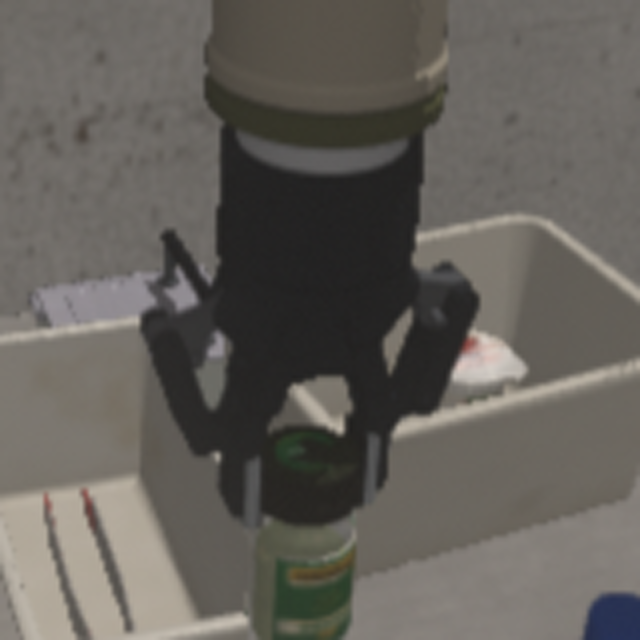

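move_arm(
  rows=[
    [[-0.008,-0.003,0,0,0,0],[-0.03,-0.011,0,0,0,0],[-0.06,-0.021,0,0,0,0],[-0.095,-0.034,0,0,0,0],[-0.13,-0.046,0,0,0,0],[-0.165,-0.058,0,0,0,0],[-0.2,-0.071,0,0,0,0],[-0.235,-0.083,0,0,0,0],[-0.27,-0.095,0,0,0,0],[-0.305,-0.108,0,0,0,0],[-0.34,-0.12,0,0,0,0],[-0.375,-0.133,0,0,0,0],[-0.41,-0.145,0,0,0,0],[-0.445,-0.157,0,0,0,0],[-0.48,-0.17,0,0,0,0],[-0.51,-0.18,0,0,0,0],[-0.53,-0.187,0,0,0,0],[-0.536,-0.1895,0,0,0,0],[-0.5367,-0.19,0,0,0,0],[-0.5367,-0.19,0,0,0,0]],
  ],
)

```text
time: 17.3
tool_pos: [570.6, -206.1, 272.7]
tcp_rot: [-180.0, -0.1, 117.0]
ft_force: [-0.3, 1.0, -0.9]
finger_gap: 43.5
```

```bash
python3 - <<'E'
from h import *
show(); print(sensors.sense()['joint_efforts'].round(1))
s=viewer.snapshot("side"); crop(s,"g1",220,40,380,200,4)
t=viewer.snapshot("top"); crop(t,"g2",280,60,560,360,2)
R=Rt(117,0); print(delta((570.6,-207,135),R))
E
```

```text
t 17.3 pos [ 570.6 -206.1  272.7] rot [-1.80e+02 -1.00e-01  1.17e+02] F [-0.3  1.  -0.9] gap 43.5 q [-25.   8.  81.   0.  91. -52.]
[ -1.  -58.1 -51.3  -0.1  -0.   -0.1]
(array([-0.0011, -0.0009,  0.1382]), array([ 0.  , -0.02,  0.07]))
```

View pics/g1.png

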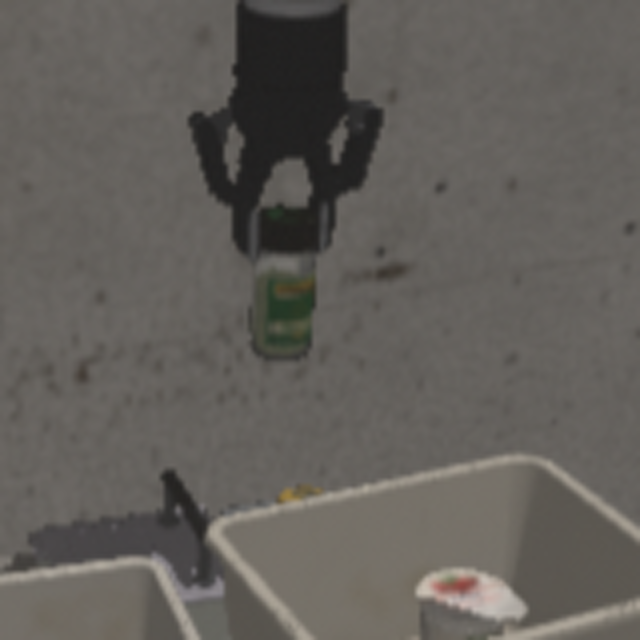

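View pics/g2.png

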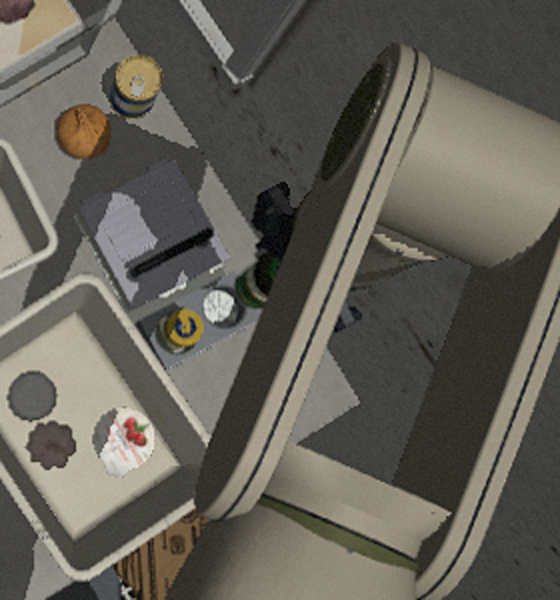

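move_arm(
  rows=[
    [[-0.001,-0.0005,0.008,0,0,0],[-0.001,-0.0005,0.025,0,0,0],[-0.001,-0.0005,0.05,0,0,0],[-0.001,-0.0005,0.08,0,0,0],[-0.001,-0.0005,0.11,0,0,0],[-0.001,-0.0005,0.13,0,0,0],[-0.001,-0.0005,0.137,0,0,0],[-0.001,-0.0005,0.138,0,0,0],[-0.001,-0.0005,0.138,0,0,0],[-0.001,-0.0005,0.138,0,0,0]],
  ],
)

```text
time: 18.4
tool_pos: [572.1, -208.2, 137.2]
tcp_rot: [179.9, 0.1, 117.0]
ft_force: [-0.1, 0.4, -0.4]
finger_gap: 44.2
```

```bash
python3 - <<'E'
from h import *
show(); print(sensors.sense()['joint_efforts'].round(1))
t=viewer.snapshot("top"); crop(t,"g3",330,150,430,250,6)
R=Rt(117,0); print(delta((570.6,-207,135),R))
E
```

```text
t 18.4 pos [ 572.1 -208.2  137.2] rot [1.799e+02 1.000e-01 1.170e+02] F [-0.1  0.4 -0.4] gap 44.2 q [-25.  13.  90.  -0.  77. -52.]
[  0.1 -59.3 -47.9   0.    0.    0. ]
(array([ 0.0017, -0.0007,  0.0021]), array([0.1 , 0.13, 0.01]))
```

View pics/g3.png

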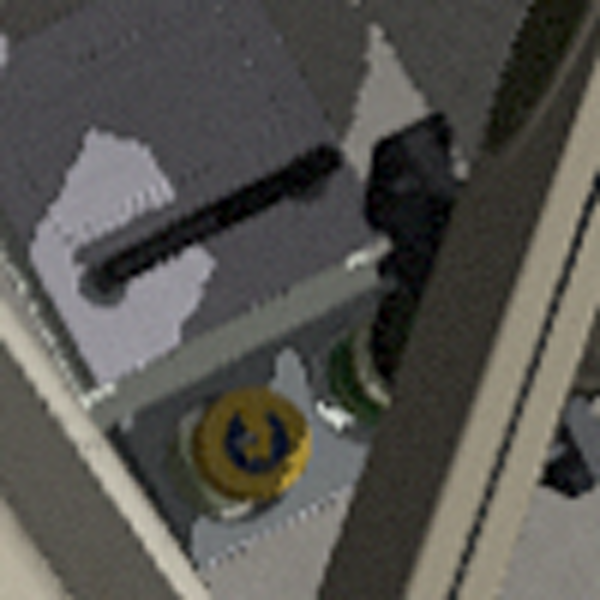

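move_arm(
  rows=[
    [[0.001,-0.0005,0.004,0,0,0],[0.001,-0.0005,0.009,0,0,0],[0.001,-0.0005,0.014,0,0,0],[0.001,-0.0005,0.018,0,0,0],[0.001,-0.0005,0.021,0,0,0],[0.001,-0.0005,0.021,0,0,0]],
  ],
)

```text
time: 19.05
tool_pos: [569.9, -207.1, 113.6]
tcp_rot: [-180.0, -0.0, 117.0]
ft_force: [0.5, -0.6, -1.9]
finger_gap: 43.8
```

```bash
python3 - <<'E'
from h import *
show(); print(sensors.sense()['joint_efforts'].round(1))
R=Rt(117,0); print(delta((570.6,-207,80),R))
E
```

```text
t 19.05 pos [ 569.9 -207.1  113.6] rot [-180.   -0.  117.] F [ 0.5 -0.6 -1.9] gap 43.8 q [-25.  14.  92.  -0.  75. -52.]
[  0.3 -60.4 -47.4   0.2   0.4  -0. ]
(array([-0.0002,  0.0007,  0.0336]), array([-0.02, -0.03, -0.  ]))
```

Bottom is about 34 mm up, already inside the bore, with no load.

move_arm(
  rows=[
    [[0,0.0005,0.004,0,0,0],[0,0.0005,0.009,0,0,0],[0,0.0005,0.014,0,0,0],[0,0.0005,0.019,0,0,0],[0,0.0005,0.023,0,0,0],[0,0.0005,0.025,0,0,0],[0,0.0005,0.025,0,0,0]],
  ],
)

```text
time: 19.75
tool_pos: [570.4, -206.9, 88.8]
tcp_rot: [-180.0, -0.0, 117.0]
ft_force: [2.0, -1.6, -2.5]
finger_gap: 43.7
```

```bash
python3 - <<'E'
from h import *
show()
E
```

```text
t 19.75 pos [ 570.4 -206.9   88.8] rot [-180.   -0.  117.] F [ 2.  -1.6 -2.5] gap 43.7 q [-25.  15.  93.  -0.  72. -52.]
```

move_arm(
  rows=[
    [[-0.0005,0.0005,0.001,0,0,0],[-0.0005,0.0005,0.002,0,0,0],[-0.0005,0.0005,0.003,0,0,0],[-0.0005,0.0005,0.004,0,0,0],[-0.0005,0.0005,0.005,0,0,0],[-0.0005,0.0005,0.006,0,0,0],[-0.0005,0.0005,0.006,0,0,0]],
  ],
)

```text
time: 20.45
tool_pos: [571.6, -207.5, 84.5]
tcp_rot: [180.0, 0.1, 117.0]
ft_force: [-1.3, -0.6, 6.9]
finger_gap: 44.1
```

```bash
python3 - <<'E'
from h import *
show()
E
```

```text
t 20.45 pos [ 571.6 -207.5   84.5] rot [1.80e+02 1.00e-01 1.17e+02] F [-1.3 -0.6  6.9] gap 44.1 q [-25.  16.  93.  -0.  72. -52.]
```

move_arm(
  rows=[
    [[0,0,0,0,0,0],[0,0,0,0,0,0],[0,0,0,0,0,0],[0,0,0,0,0,0],[0,0,0,0,0,0]],
  ],
  grip=0.8,
)

```text
time: 20.95
tool_pos: [571.2, -207.1, 83.1]
tcp_rot: [-180.0, -0.0, 117.0]
ft_force: [0.8, -0.3, 0.8]
finger_gap: 68.8
```

move_arm(
  rows=[
    [[0,0,-0.005,0,0,0],[0,0,-0.02,0,0,0],[0,0,-0.045,0,0,0],[0,0,-0.075,0,0,0],[0,0,-0.105,0,0,0],[0,0,-0.125,0,0,0],[0,0,-0.135,0,0,0],[0,0,-0.135,0,0,0],[0,0,-0.135,0,0,0]],
  ],
)

```text
time: 21.85
tool_pos: [570.9, -207.0, 217.7]
tcp_rot: [-180.0, -0.0, 117.0]
ft_force: [-1.0, -0.4, -0.6]
finger_gap: 68.3
```

```bash
python3 - <<'E'
from h import *
show()
s=viewer.snapshot("side"); crop(s,"i1",200,100,360,220,5)
t=viewer.snapshot("top"); crop(t,"i2",300,130,430,260,5)
R=Rt(117,0); print(delta((628,-139,215),R))
E
```

```text
t 21.85 pos [ 570.9 -207.   217.7] rot [-180.   -0.  117.] F [-1.  -0.4 -0.6] gap 68.3 q [-25.   9.  86.  -0.  85. -52.]
(array([0.0342, 0.0821, 0.0014]), array([-0.1 , -0.13,  0.  ]))
```

View pics/i1.png

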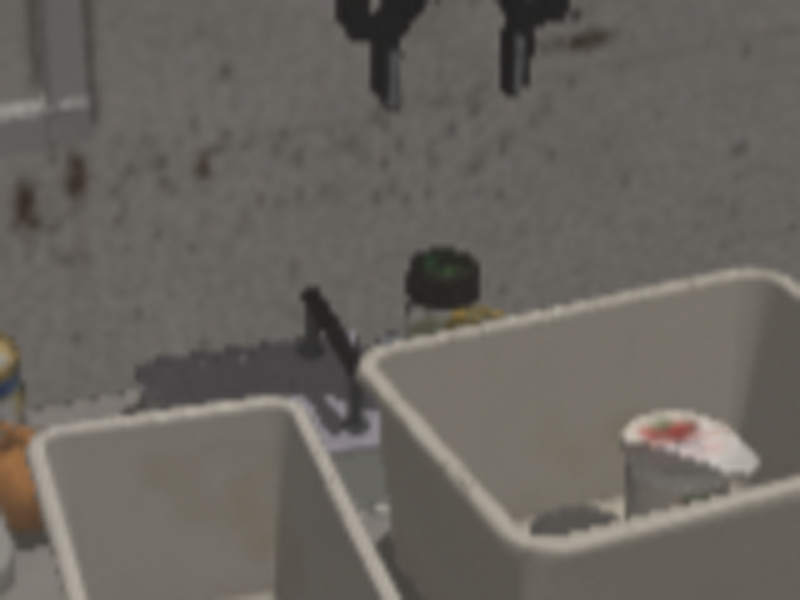

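View pics/i2.png

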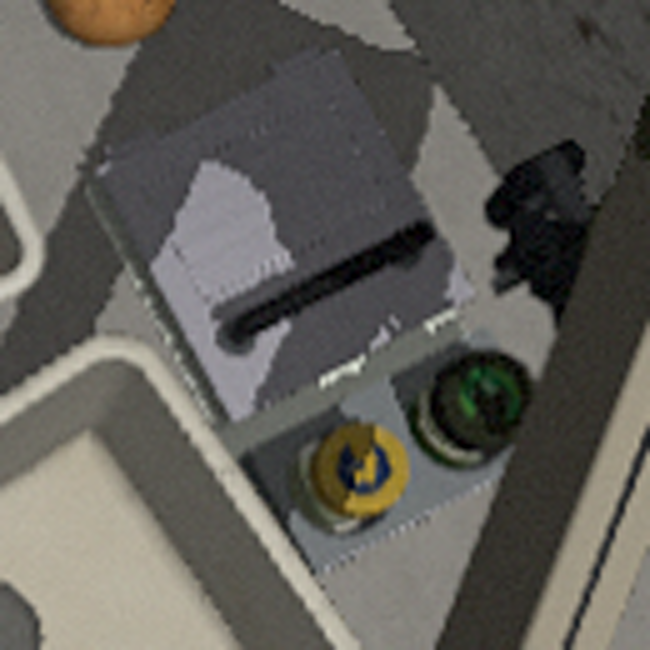

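```bash
python3 - <<'E'
from h import *
s=viewer.snapshot("side"); t=viewer.snapshot("top")
c=lambda x,y:cp(x,y,300,130,5); k=lambda x,y:cp(x,y,200,100,5)
print("black",atz(t,c(480,405),110),"gold",atz(t,c(364,470),101))
L,Rr=atz(t,c(232,332),93),atz(t,c(428,235),93); print("bar",L,Rr,(L+Rr)/2,np.linalg.norm(L-Rr),np.degrees(np.arctan2(*(L-Rr)[1::-1])))
L,Rr=atz(s,k(356,367),93),atz(s,k(310,294),93); print("bar side",L,Rr,(L+Rr)/2,np.linalg.norm(L-Rr))
E
```

```text
black [ 567.96312825 -200.68241593  110.        ] gold [ 540.60051481 -149.2649752   101.        ]
bar [605.34923616 -93.16202714  93.        ] [ 649.09419557 -184.62240047   93.        ] [ 627.22171587 -138.8922138    93.        ] 101.38353595627288 115.56151594238459
bar side [608.76202774 -98.0439892   93.        ] [ 650.30935808 -179.79630536   93.        ] [ 629.53569291 -138.92014728   93.        ] 91.70399041191084
```

```bash
python3 - <<'E'
from h import *
s=viewer.snapshot("side"); t=viewer.snapshot("top")
crop(t,"j1",345,185,415,250,10); crop(s,"j2",265,135,315,175,14)
im=cv2.imread("pics/j1.png"); 
def circ(P,rad,im,col,off,f,d):
    a=np.linspace(0,2*np.pi,100); X=np.c_[P[0]+rad*np.cos(a),P[1]+rad*np.sin(a),np.full(100,P[2])]
    u=((proj(d,X)-off+.5)*f-.5).astype(int); cv2.polylines(im,[u],True,col,1)
circ((571,-207,110),22.5,im,(0,0,255),[345,185],10,t)
circ((541,-149,101),20.5,im,(0,0,255),[345,185],10,t)
for w in ((541,-149,45),(570.5,-207,45)): circ(w,25,im,(255,255,0),[345,185],10,t)
cv2.imwrite("pics/j1.png",im)
im=cv2.imread("pics/j2.png"); circ((571,-207,110),22.5,im,(0,0,255),[265,135],14,s); circ((541,-149,101),20.5,im,(0,0,255),[265,135],14,s);cv2.imwrite("pics/j2.png",im)
E
```

```text
(no output)
```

View pics/j1.png

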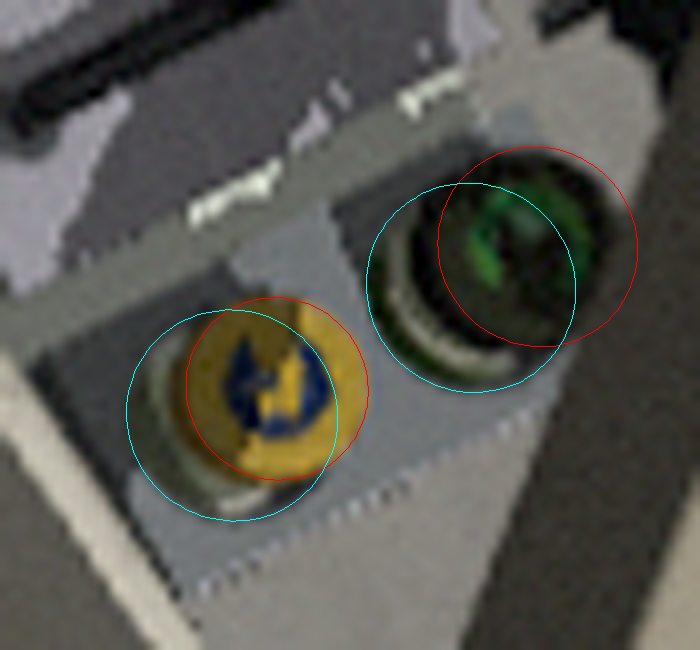

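View pics/j2.png

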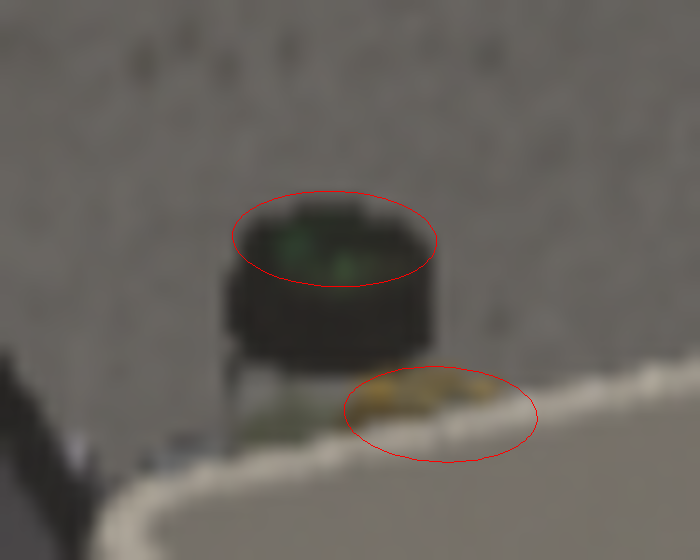

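```bash
cat >> h.py <<'E'
def circ(P,rad,im,col,off,f,d,th=1):
    a=np.linspace(0,2*np.pi,100); X=np.c_[P[0]+rad*np.cos(a),P[1]+rad*np.sin(a),np.full(100,P[2])]
    u=((proj(d,X)-off+.5)*f-.5).astype(int); cv2.polylines(im,[u],True,col,th)
E
python3 - <<'E'
from h import *
t=viewer.snapshot("top"); s=viewer.snapshot("side")
im=t["color"][185:240,370:415,::-1].astype(float); im=np.clip(im*1.8+10,0,255).astype(np.uint8)
im=cv2.resize(im,None,fx=9,fy=9,interpolation=cv2.INTER_NEAREST); a=im.copy(); off=[370,185]
circ((568.5,-203.8,110),22,a,(0,0,255),off,9,t); circ((568.5,-203.8,45),22.5,a,(0,255,255),off,9,t); circ((570.5,-207,45),25,a,(255,255,0),off,9,t)
cv2.imwrite("pics/k1.png",np.hstack([im,a])[:600])
im=s["color"][140:175,270:310,::-1].astype(float); im=np.clip(im*1.8+10,0,255).astype(np.uint8)
im=cv2.resize(im,None,fx=10,fy=10,interpolation=cv2.INTER_NEAREST); a=im.copy(); off=[270,140]
for z in (110,85): circ((568.5,-203.8,z),22,a,(0,0,255),off,10,s); circ((571,-207,z),22,a,(0,255,255),off,10,s)
cv2.imwrite("pics/k2.png",np.hstack([im,a]))
E
```

```text
(no output)
```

View pics/k1.png

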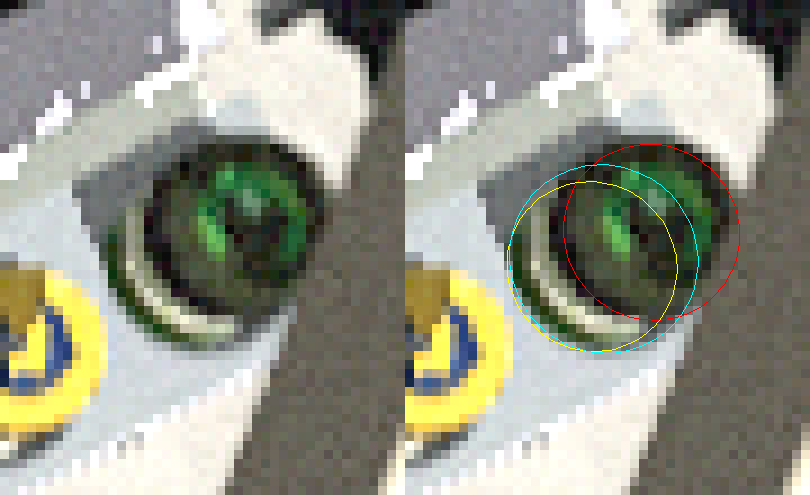

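View pics/k2.png

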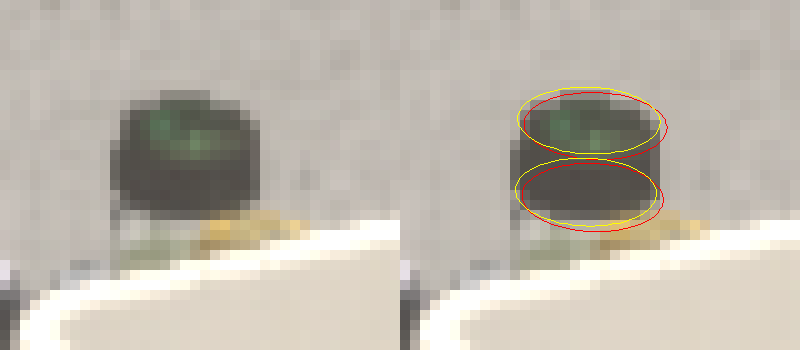

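move_arm(
  rows=[
    [[0.002,0.005,0,0,0,0],[0.008,0.019,0,0,0,0],[0.016,0.038,0,0,0,0],[0.024,0.058,0,0,0,0],[0.031,0.075,0,0,0,0],[0.034,0.081,0,0,0,0],[0.034,0.082,0,0,0,0],[0.034,0.082,0,0,0,0]],
  ],
  grip=0.5,
)

```text
time: 23.05
tool_pos: [628.8, -139.7, 218.1]
tcp_rot: [-180.0, -0.0, 117.0]
ft_force: [0.0, 0.1, -0.6]
finger_gap: 42.6
```

```bash
python3 - <<'E'
from h import *
show()
R=Rt(117,0); print(delta((628.2,-139,82),R))
E
```

```text
t 23.05 pos [ 628.8 -139.7  218.1] rot [-180.   -0.  117.] F [ 0.   0.1 -0.6] gap 42.6 q [-17.  15.  79.  -0.  86. -44.]
(array([ 9.000e-04, -1.000e-04,  1.361e-01]), array([-0.03, -0.  ,  0.02]))
```

Descend in two stages with a look between.

move_arm(
  rows=[
    [[0.001,0,0.01,0,0,0],[0.001,0,0.03,0,0,0],[0.001,0,0.055,0,0,0],[0.001,0,0.075,0,0,0],[0.001,0,0.088,0,0,0],[0.001,0,0.09,0,0,0],[0.001,0,0.09,0,0,0]],
  ],
)

```text
time: 23.75
tool_pos: [628.2, -139.0, 128.2]
tcp_rot: [-180.0, -0.0, 117.0]
ft_force: [0.5, -0.2, 0.1]
finger_gap: 42.6
```

```bash
python3 - <<'E'
from h import *
show()
s=viewer.snapshot("side"); crop(s,"l1",220,90,320,200,6)
R=Rt(117,0); print(delta((628.2,-139,82),R))
E
```

```text
t 23.75 pos [ 628.2 -139.   128.2] rot [-180.   -0.  117.] F [ 0.5 -0.2  0.1] gap 42.6 q [-17.  18.  85.  -0.  77. -44.]
(array([ 0.0004, -0.0006,  0.0472]), array([ 0.05,  0.05, -0.01]))
```

View pics/l1.png

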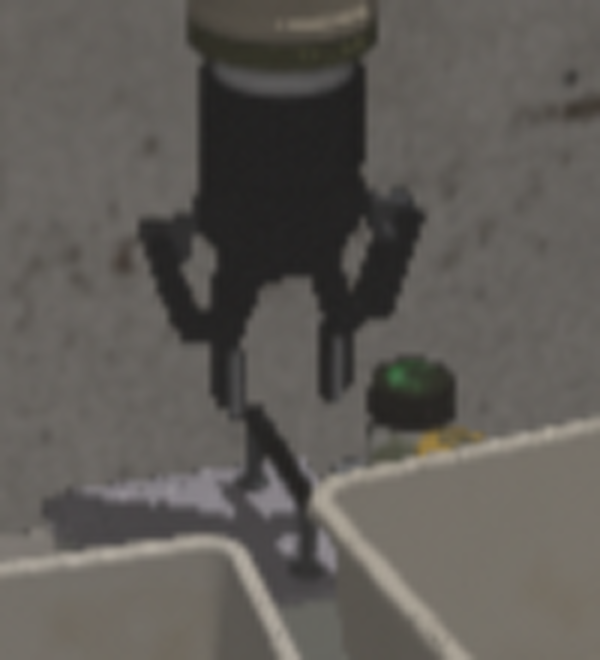

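move_arm(
  rows=[
    [[0,0,0.006,0,0,0],[0,0,0.016,0,0,0],[0,0,0.027,0,0,0],[0,0,0.037,0,0,0],[0,0,0.044,0,0,0],[0,0,0.046,0,0,0],[0,0,0.046,0,0,0]],
  ],
)

```text
time: 24.5
tool_pos: [628.1, -138.6, 81.6]
tcp_rot: [-180.0, -0.0, 117.0]
ft_force: [-0.1, 0.3, -0.2]
finger_gap: 42.4
```

```bash
python3 - <<'E'
from h import *
show()
s=viewer.snapshot("side"); crop(s,"l2",220,90,320,200,6)
E
```

```text
t 24.5 pos [ 628.1 -138.6   81.6] rot [-180.   -0.  117.] F [-0.1  0.3 -0.2] gap 42.4 q [-17.  21.  86.   0.  73. -44.]
```

View pics/l2.png

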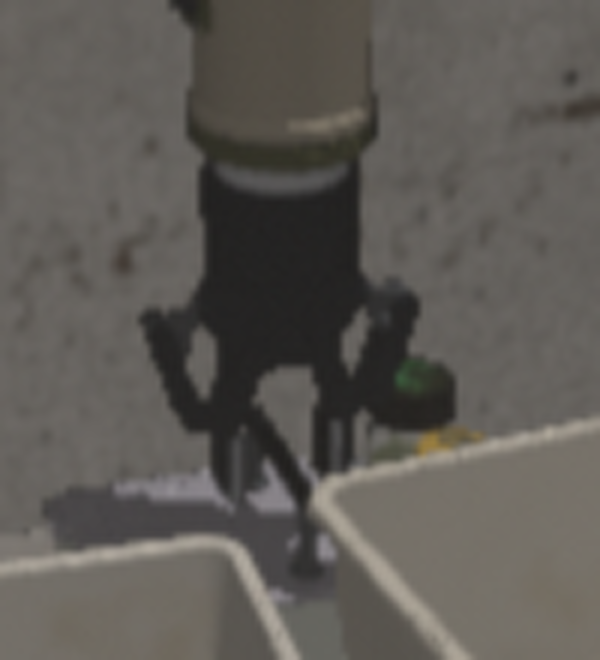

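move_arm(
  rows=[
    [[0,0,0,0,0,0],[0,0,0,0,0,0],[0,0,0,0,0,0],[0,0,0,0,0,0],[0,0,0,0,0,0],[0,0,0,0,0,0],[0,0,0,0,0,0]],
  ],
  grip=0,
  newtons=50,
)

```text
time: 25.25
tool_pos: [628.0, -139.3, 82.8]
tcp_rot: [-179.9, 0.0, 117.0]
ft_force: [-4.4, -3.1, 2.7]
finger_gap: 10.4
```

```bash
python3 - <<'E'
from h import *
show()
e=np.radians(22.66)
for th in (5,10,15,20,25,30,35,40,45): 
    a=e+np.radians(th); print(th, round((111.6*np.cos(e)-111.6*np.cos(a))/1000,4), round(-(111.6*np.sin(a)-43)/1000,4))
E
```

```text
t 25.25 pos [ 628.  -139.3   82.8] rot [-179.9    0.   117. ] F [-4.4 -3.1  2.7] gap 10.4 q [-17.  21.  86.  -0.  73. -44.]
5 0.0041 -0.0088
10 0.009 -0.0172
15 0.0146 -0.0252
20 0.0209 -0.0326
25 0.0278 -0.0395
30 0.0353 -0.0457
35 0.0433 -0.0513
40 0.0517 -0.0561
45 0.0606 -0.0602
```

move_arm(
  rows=[
    [[0,0.001,-0.003,0,0,0],[0,0.002,-0.006,0,0,0],[0,0.004,-0.009,0,0,0],[0,0.0065,-0.013,0,0,0],[0,0.009,-0.017,0,0,0],[0,0.012,-0.0215,0,0,0],[0,0.0145,-0.025,0,0,0],[0,0.0175,-0.029,0,0,0],[0,0.02,-0.032,0,0,0],[0,0.021,-0.0325,0,0,0],[0,0.021,-0.0325,0,0,0]],
  ],
)

```text
time: 26.35
tool_pos: [645.3, -130.5, 115.7]
tcp_rot: [-179.7, -0.0, 117.0]
ft_force: [-15.1, -6.7, 9.8]
finger_gap: 10.2
```

```bash
python3 - <<'E'
from h import *
show(); print(sensors.sense()['wrist_torque'])
s=viewer.snapshot("side"); crop(s,"m1",220,90,320,200,6)
E
```

```text
t 26.35 pos [ 645.3 -130.5  115.7] rot [-179.7   -0.   117. ] F [-15.1  -6.7   9.8] gap 10.2 q [-16.  21.  82.  -0.  77. -43.]
[-1.1387749   2.66690672  0.01256927]
```

View pics/m1.png

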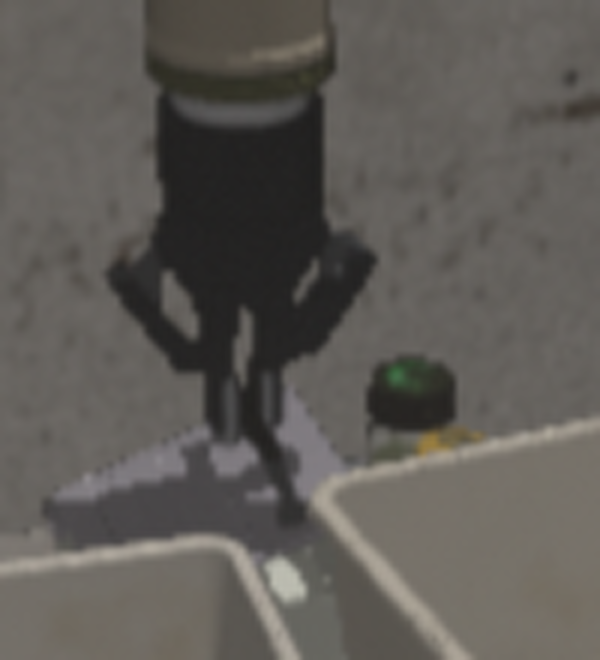

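move_arm(
  rows=[
    [[0,-0.0014,-0.0014,0,0,0],[0,0.001,-0.0043,0,0,0],[0,0.0033,-0.0065,0,0,0],[0,0.0055,-0.0085,0,0,0],[0,0.0085,-0.011,0,0,0],[0,0.0131,-0.0148,0,0,0],[0,0.017,-0.0177,0,0,0],[0,0.0212,-0.0205,0,0,0],[0,0.0212,-0.0205,0,0,0]],
  ],
)

```text
time: 27.3
tool_pos: [666.1, -120.0, 137.6]
tcp_rot: [-180.0, 0.1, 117.0]
ft_force: [-11.2, -3.8, 11.5]
finger_gap: 10.3
```

```bash
python3 - <<'E'
from h import *
show(); print(sensors.sense()['wrist_torque'])
f=sensors.sense()['ft_force']; print("F caddy x,y,z",f[0]*.891+f[1]*.454,-f[0]*.454+f[1]*.891,f[2])
E
```

```text
t 27.3 pos [ 666.1 -120.   137.6] rot [-1.80e+02  1.00e-01  1.17e+02] F [-11.2  -3.8  11.5] gap 10.3 q [-15.  23.  78.  -0.  79. -42.]
[-0.69601375  1.90032785 -0.03653679]
F caddy x,y,z -11.665518361591776 1.7016528949775558 11.532459301864321
```

move_arm(
  rows=[
    [[0,0.0015,-0.0025,0,0,0],[0,0.004,-0.0042,0,0,0],[0,0.006,-0.0053,0,0,0],[0,0.0079,-0.0062,0,0,0],[0,0.0079,-0.0062,0,0,0],[0,0.0079,-0.0062,0,0,0]],
  ],
)

```text
time: 27.9
tool_pos: [672.8, -116.5, 142.5]
tcp_rot: [-179.9, 0.0, 117.0]
ft_force: [-6.7, -5.0, 3.5]
finger_gap: 9.8
```

```bash
python3 - <<'E'
from h import *
show()
f=sensors.sense()['ft_force']; print("F caddy x,y,z",f[0]*.891+f[1]*.454,-f[0]*.454+f[1]*.891,f[2])
s=viewer.snapshot("side"); crop(s,"n1",210,90,310,190,6)
t=viewer.snapshot("top"); crop(t,"n2",290,100,430,240,5)
E
```

```text
t 27.9 pos [ 672.8 -116.5  142.5] rot [-179.9    0.   117. ] F [-6.7 -5.   3.5] gap 9.8 q [-14.  23.  77.  -0.  80. -41.]
F caddy x,y,z -8.198803629140546 -1.3873856550348616 3.4502298098172735
```

View pics/n1.png

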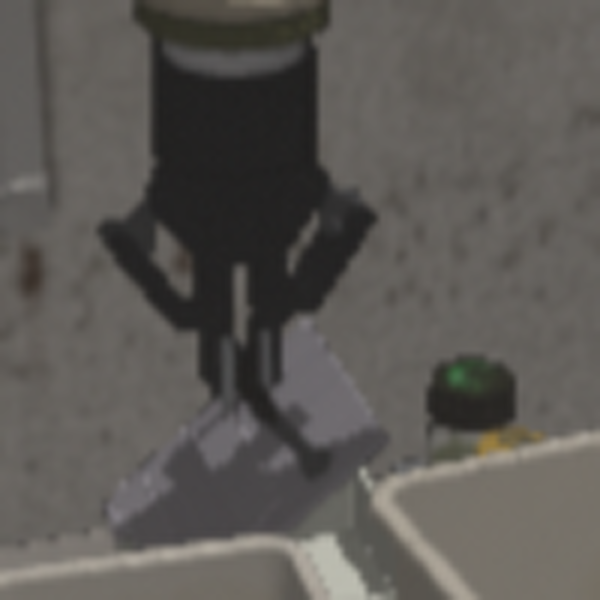

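View pics/n2.png

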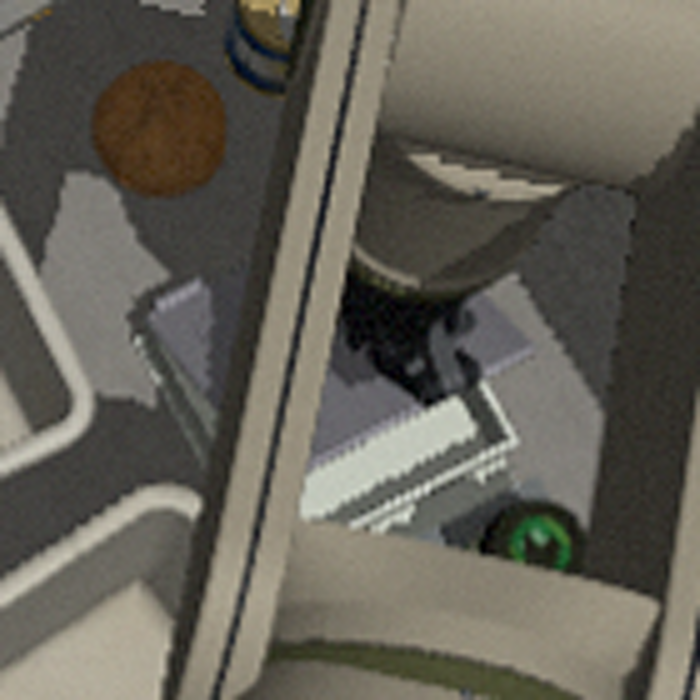

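```bash
cat > lid.py <<'E'
from h import *
def lidpt(th,xl,y,zl,org=(618.6,-144.6),yaw=27.0,hx=114):
    th=np.radians(th); xc=hx+xl*np.cos(th)+zl*np.sin(th); z=50-xl*np.sin(th)+zl*np.cos(th)
    a=np.radians(yaw); return np.array([org[0]+xc*np.cos(a)-y*np.sin(a),org[1]+xc*np.sin(a)+y*np.cos(a),z])
E
python3 - <<'E'
from lid import *
s=viewer.snapshot("side"); t=viewer.snapshot("top")
ob=[(s,(-136,66,3),cp(387,435,210,90,6)),(s,(-136,-66,3),cp(303,316,210,90,6)),(t,(-136,-66,3),cp(534,350,290,100,5))]
for th in (36,38,40,42,44,46):
    print(th,[ (proj(d,lidpt(th,*m))[0]-u).round(1) for d,m,u in ob], "bar",lidpt(th,-103,0,43).round(1))
# visual overlay at 3 angles
for n,d,off,f in (("o1",s,[210,90],6),("o2",t,[290,100],5)):
    h,w=(100,100) if n=="o1" else (140,140)
    im=cv2.resize(d["color"][off[1]:off[1]+h,off[0]:off[0]+w,::-1],None,fx=f,fy=f,interpolation=cv2.INTER_CUBIC)
    for th,c in ((37,(255,0,0)),(41,(0,255,0)),(45,(0,0,255))):
        q=np.array([lidpt(th,a,b,3) for a,b in((-136,66),(-136,-66),(0,-66),(0,66))])
        cv2.polylines(im,[((proj(d,q)-off+.5)*f).astype(int)],True,c,1)
    cv2.imwrite(f"pics/{n}.png",im)
E
```

```text
36 [array([1.3, 2. ]), array([1.6, 1.5]), array([-0.2,  1.1])] bar [ 668.4 -119.2  145.3]
38 [array([0.3, 1. ]), array([0.7, 0.5]), array([-0.4, -0.4])] bar [ 671.4 -117.7  147.3]
40 [array([-0.7, -0. ]), array([-0.3, -0.4]), array([-0.7, -2. ])] bar [ 674.5 -116.1  149.1]
42 [array([-1.7, -1. ]), array([-1.3, -1.4]), array([-1.1, -3.6])] bar [ 677.6 -114.5  150.9]
44 [array([-2.9, -1.9]), array([-2.4, -2.2]), array([-1.5, -5.3])] bar [ 680.8 -112.9  152.5]
46 [array([-4. , -2.7]), array([-3.5, -3.1]), array([-1.9, -7. ])] bar [ 684.  -111.3  154. ]
```

View pics/o1.png

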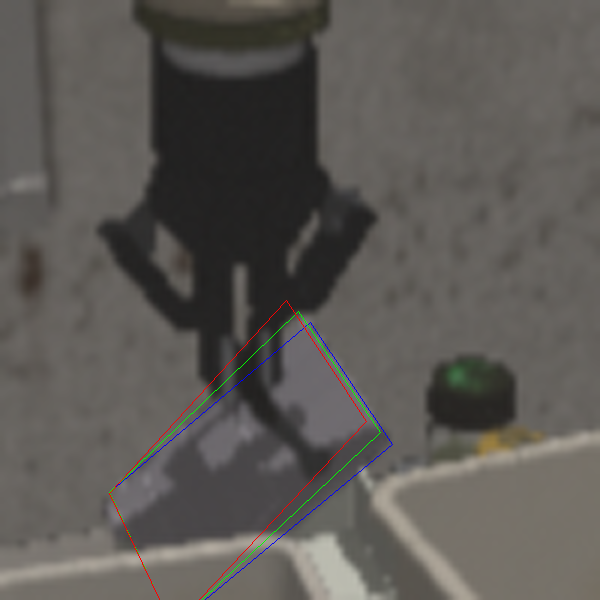

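View pics/o2.png

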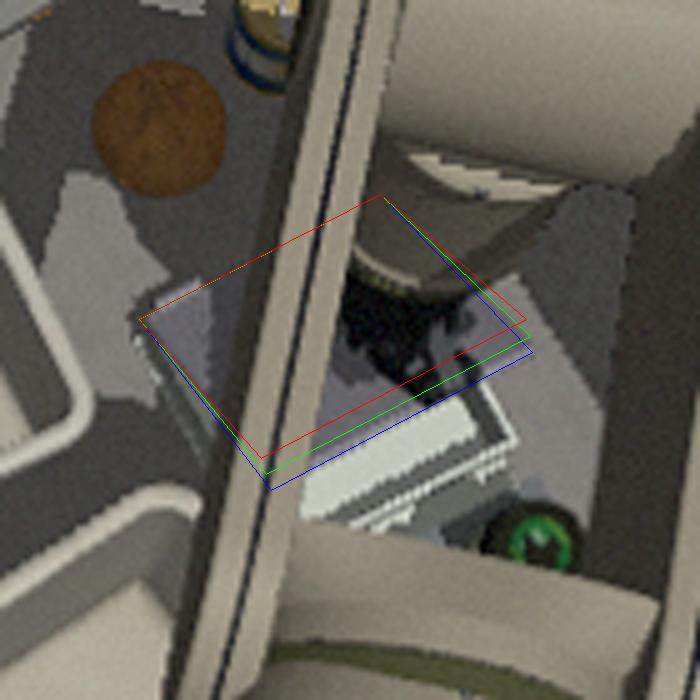

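move_arm(
  rows=[
    [[0,0.002,-0.001,0,0,0],[0,0.004,-0.0018,0,0,0],[0,0.006,-0.0026,0,0,0],[0,0.008,-0.0033,0,0,0],[0,0.01,-0.004,0,0,0],[0,0.0105,-0.004,0,0,0],[0,0.0105,-0.004,0,0,0],[0,0.0105,-0.004,0,0,0]],
  ],
)

```text
time: 28.9
tool_pos: [682.4, -111.7, 148.0]
tcp_rot: [-180.0, 0.1, 117.0]
ft_force: [-10.3, -3.6, 11.7]
finger_gap: 10.0
```

```bash
cat > chk.py <<'E'
from lid import *
show()
f=sensors.sense()['ft_force']; print("F caddy x,y,z",f[0]*.891+f[1]*.454,-f[0]*.454+f[1]*.891,f[2])
s=viewer.snapshot("side"); t=viewer.snapshot("top")
for n,d,off,f in (("p1",s,[210,90],6),("p2",t,[290,100],5)):
    h,w=(100,100) if n=="p1" else (140,140)
    im=cv2.resize(d["color"][off[1]:off[1]+h,off[0]:off[0]+w,::-1],None,fx=f,fy=f,interpolation=cv2.INTER_CUBIC)
    for th,c in ((42,(255,0,0)),(45,(0,255,0)),(48,(0,0,255))):
        q=np.array([lidpt(th,a,b,3) for a,b in((-136,66),(-136,-66),(0,-66),(0,66))])
        u=((proj(d,q)-off+.5)*f).astype(int)
        for p in u[:2]: cv2.circle(im,tuple(int(v) for v in p),4,c,1)
        print(n,th,u[:2].tolist())
    cv2.imwrite(f"pics/{n}.png",im)
E
python3 chk.py
```

```text
t 28.9 pos [ 682.4 -111.7  148. ] rot [-1.80e+02  1.00e-01  1.17e+02] F [-10.3  -3.6  11.7] gap 10.0 q [-14.  24.  75.  -0.  81. -41.]
F caddy x,y,z -10.801479689778454 1.472623112237335 11.74259983984981
p1 42 [[377, 429], [295, 308]]
p1 45 [[366, 421], [286, 300]]
p1 48 [[356, 414], [275, 293]]
p2 42 [[265, 471], [529, 332]]
p2 45 [[261, 458], [526, 319]]
p2 48 [[256, 446], [522, 306]]
```

View pics/p1.png

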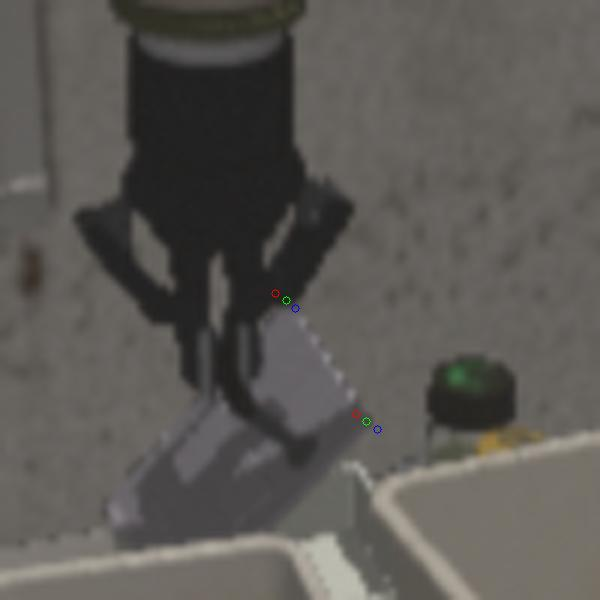

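View pics/p2.png

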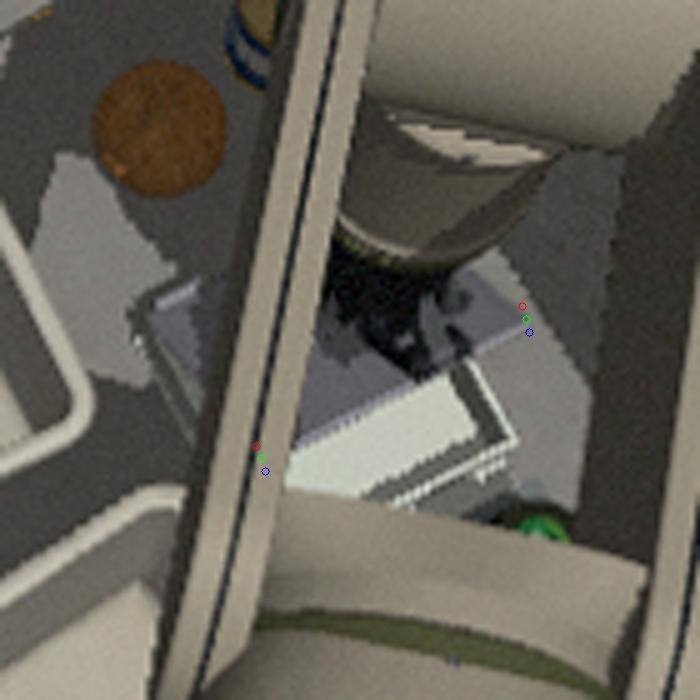

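move_arm(
  rows=[
    [[0,-0.0003,-0.0005,0,0,0],[0,-0.0004,-0.001,0,0,0],[0,-0.0004,-0.001,0,0,0],[0,-0.0004,-0.001,0,0,0],[0,-0.0004,-0.001,0,0,0],[0,-0.0004,-0.001,0,0,0],[0,-0.0004,-0.001,0,0,0],[0,-0.0004,-0.001,0,0,0],[0,-0.0004,-0.001,0,0,0],[0,-0.0004,-0.001,0,0,0]],
  ],
)

```text
time: 30.0
tool_pos: [681.9, -111.9, 148.0]
tcp_rot: [-180.0, 0.0, 117.0]
ft_force: [-7.5, -3.9, 6.1]
finger_gap: 10.0
```

```bash
python3 chk.py; python3 - <<'E'
from h import *
t=viewer.snapshot("top"); cv2.imwrite("pics/q2.png",t["color"][:,:,::-1])
s=viewer.snapshot("side"); cv2.imwrite("pics/q1.png",s["color"][:,:,::-1])
E
```

```text
t 30.0 pos [ 681.9 -111.9  148. ] rot [-180.    0.  117.] F [-7.5 -3.9  6.1] gap 10.0 q [-14.  24.  75.  -0.  81. -41.]
F caddy x,y,z -8.461148004640007 -0.04079571422764516 6.058627531216013
p1 42 [[377, 429], [295, 308]]
p1 45 [[366, 421], [286, 300]]
p1 48 [[356, 414], [275, 293]]
p2 42 [[265, 471], [529, 332]]
p2 45 [[261, 458], [526, 319]]
p2 48 [[256, 446], [522, 306]]
```

View pics/p1.png

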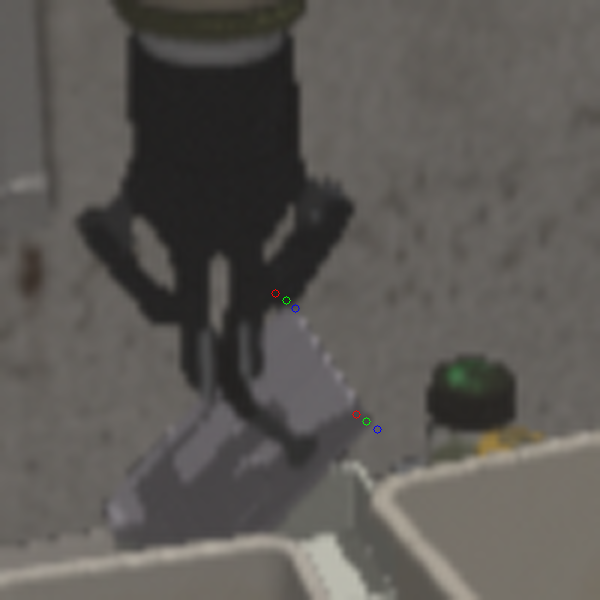

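View pics/q1.png

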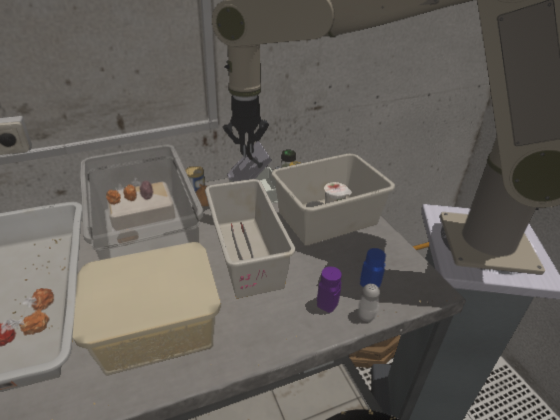

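View pics/p2.png

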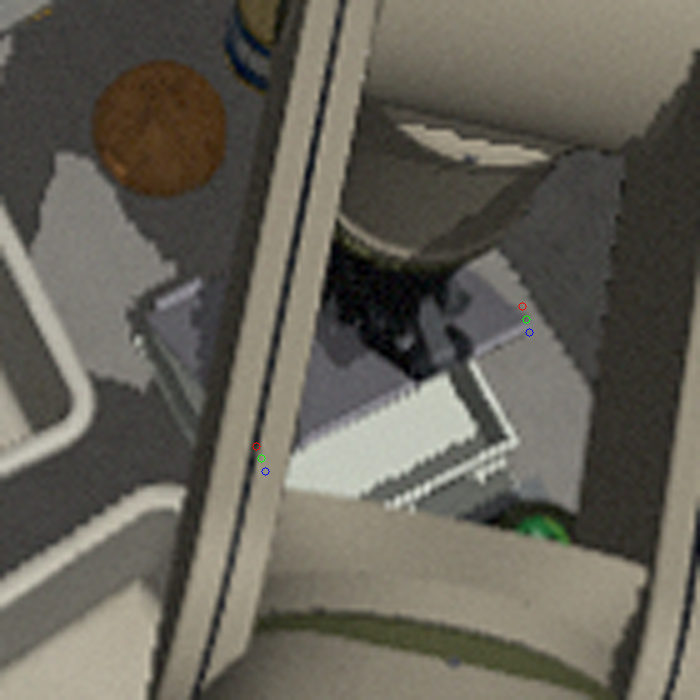

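```bash
python3 -c "
from bench import hand_in
print(hand_in())"
```

```text
the job is handed in; nothing more can be done
None
```

The gold-capped jar is in the left well and the black-capped jar is in the right well, both let go. The arm is still gripping the lid by its bar at about 45°. I handed the job in at about 30 s.

**Jars:** Each jar met the well floor with about 7 N, at the height expected for the 5 mm floor. The top view showed both standing in their wells. I first read the black cap as about 6 mm off-centre. On a closer look I had counted the cap's visible side as part of its top. Measured by the logo on top, it is about 2 mm off my target, so I took the jar as upright. Its right edge still read slightly short.

**Lid:** The readings for its angle differ a little:

| Source | Lid angle |
|---|---|
| Arm travel along the caddy | about 45° |
| Top view | about 44.5° |
| Side view | about 45–46°, one corner as high as 47° |

The angle and grip stayed steady over the last second.

**What was less clean:**
- The bar slid about 5 mm along the pads towards the fingertips while the lid was lifted, but it is still between them.
- The lifting path pressed slightly towards the hinge, up to about 19 N. About 10 N of that remained when I handed in.

I saw no sign that anything else had moved.

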